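# Reload the sample discs of a bench-top inverted imager

## Robot

A 6-joint arm with a two-finger parallel gripper is mounted at the origin on the work surface. World frame = base frame: x ahead of the robot, y to its left, z up, the work surface at z = 0. Lengths are in m, angles in rad, forces in N, time in s.
With the tool pointing down it reaches from about 0.375 to 0.975 m from the base axis. Payload 3.8 kg.
Tool frame: the origin (TCP) lies midway between the tips of the shut fingers; the grasp point (between the pads) lies 19 mm behind it; z points along the fingers, y is the line along which they close (so a half turn about z gives the same grasp; the last joint's range is limited). The gripper opens to 85 mm and grips with 20 to 120 N. Pads are 22 mm wide; open, the fingers measure 114 mm over their backs; the gripper's body (76 mm by 85 mm) begins 54 mm behind the grasp point. The pads swing forward as they close: fully open they stand 13 mm farther back than shut.
Start: joints at [-1.295, 0.264, 1.604, -0, 1.274, -0.037], TCP at [0.208, -0.642, 0.231] pointing down, gripper open.
Joint ranges: [-2.63, 2.63], [-0.94, 2.18], [0.31, 2.57], [-1.31, 4.45], [0, 2.66], [-2.55, 2.55]. Speed limits (rad/s): [2.57, 2.57, 3.14, 3.14, 3.14, 3.14].

## Interface

Orientations are given as a rotation vector (axis times angle).
In Python, from workcell import bot gives the robot as it stands.
- The arm moves only by the tool jog_arm, never from a script. Its argument "motion" is a list of rows, each a list of 5 numbers: the opening, from -1 (shut) to 1 (fully open), then the shift along the tool's x, y, z in mm, then the turn about the tool's z in degrees. In form: [[claw, x, y, z, twist], ...]. A call has 1 to 10 rows; each row shifts and turns the commanded pose from where the row before left it, along the tool's axes as they then stand; what a row does not reach is not made up. A row lasts 1/12 s, in which the tool goes at most 41.7 mm and 7.16 degrees, less where a joint would pass 70% of its speed; a pose out of reach is approached as far as the arm can. A call with a gripper value outside its range is refused whole. The fingers move at their own pace and stop on an object; "force" is the grip in N (left out, the last holds). Time passes only in rows, so rows that do not move let the fingers close. It gives the time, the measured TCP pose, the force, the opening and the grip force at its end, in the units of the state.
- bot.read_state(): the state, without advancing time (a new reading comes with each control period).
- bot.read_camera(name): name is "side" or "top"; returns (picture, depth): 384x512x3 uint8, red, green, blue; 384x512 float32, m along the optical axis (not along the pixel's ray), 0 where there is no reading.
- bot.get_calibration(name): a dict with "vfov" (degrees; the focal length in pixels is half the picture's height over the tangent of half this angle, whatever the lens; pixels are square), "cx", "cy" (the principal point, pixels), "dist" ([k1, k2, p1, p2, k3] as OpenCV has them; the pictures are not rectified), "rvec" (rotation vector, rad) and "tvec" (3), from world to camera coordinates, as OpenCV has them. Camera axes: x right, y down, z forward; pixel columns grow to the right and rows downward; lengths in m; the calibration is good to about 2 mm. A picture is of the moment at which its call begins. get_calibration takes no time and is no camera call.
- bot.finish_job(): hands the job in; it is judged then, once.
The state is a dict: "time": time; "q": joint angles; "joint_vel": joint speeds; "joint_torque": joint torques, N m; "tool_pos": TCP position; "tcp_rot": TCP orientation; "wrist_force": force on the tool from outside, world axes, zero at the start; "torque": the same for the moment, N m; "width": opening from 0.0 (shut) to 1.0 (fully open); "grip_force": force on a finger pad.
Only numpy, scipy, OpenCV 4.12 (cv2) and the standard library are available. Lean on these libraries where they do the work, as an engineer would, in place of code of your own. Each camera call takes 0.05 s, during which the arm holds its last target. There are 200 camera calls.

## Task

Take every finished sample disc out of the imager's seats and lay it flat, knob up, in the steel tray. Put every sample disc waiting on the bench into a seat of its own, edge first under the seat's lip and then levelled so that it lies flat on the floor of the pocket. Only when all that is done, press the start button fully down and let it come up again; leave the other things on the bench where they are.

Things in the scene. Friction and masses are not known exactly. Their poses are not given: they have to be found in the camera images.
- imager: low white box with grey deck, 170 (x) x 360 (y) mm, deck top 55 mm above the table, fixed; origin at its underside centre; x away from the robot, y along the row of seats (70 mm apart). A disc lies down in a seat only if its -x edge goes in low under the lip, tilted 15 to 20 degrees, and is then levelled; it comes out in reverse, +x edge raised first
- done0_knob (a point): finished sample disc (present or not), lying in a seat of the imager at the start: steel disc 56 mm across and 5 mm thick with a plain black round knob standing up from its middle (20 mm across, 25 mm tall, so 30 mm overall), about 90 g; starts in seat0. The point is half-way up the knob, on the axis, 17.5 mm above the disc's underside; z is the disc's axis, up out of the knob. All discs look alike
- done1_knob (a point): finished sample disc (present or not), lying in a seat of the imager at the start: steel disc 56 mm across and 5 mm thick with a plain black round knob standing up from its middle (20 mm across, 25 mm tall, so 30 mm overall), about 90 g; starts in seat1. The point is half-way up the knob, on the axis, 17.5 mm above the disc's underside; z is the disc's axis, up out of the knob. All discs look alike
- done2_knob (a point): finished sample disc (present or not), lying in a seat of the imager at the start: steel disc 56 mm across and 5 mm thick with a plain black round knob standing up from its middle (20 mm across, 25 mm tall, so 30 mm overall), about 90 g; starts in seat2. The point is half-way up the knob, on the axis, 17.5 mm above the disc's underside; z is the disc's axis, up out of the knob. All discs look alike
- done3_knob (a point): finished sample disc (present or not), lying in a seat of the imager at the start: steel disc 56 mm across and 5 mm thick with a plain black round knob standing up from its middle (20 mm across, 25 mm tall, so 30 mm overall), about 90 g; starts in seat3. The point is half-way up the knob, on the axis, 17.5 mm above the disc's underside; z is the disc's axis, up out of the knob. All discs look alike
- wait0_knob (a point): waiting sample disc (present or not), lying on the bench to the left of the imager at the start: steel disc 56 mm across and 5 mm thick with a plain black round knob standing up from its middle (20 mm across, 25 mm tall, so 30 mm overall), about 90 g; knob up. The point is half-way up the knob, on the axis, 17.5 mm above the disc's underside; z is the disc's axis, up out of the knob. All discs look alike
- wait1_knob (a point): waiting sample disc (present or not), lying on the bench to the left of the imager at the start: steel disc 56 mm across and 5 mm thick with a plain black round knob standing up from its middle (20 mm across, 25 mm tall, so 30 mm overall), about 90 g; knob up. The point is half-way up the knob, on the axis, 17.5 mm above the disc's underside; z is the disc's axis, up out of the knob. All discs look alike
- wait2_knob (a point): waiting sample disc (present or not), lying on the bench to the left of the imager at the start: steel disc 56 mm across and 5 mm thick with a plain black round knob standing up from its middle (20 mm across, 25 mm tall, so 30 mm overall), about 90 g; knob up. The point is half-way up the knob, on the axis, 17.5 mm above the disc's underside; z is the disc's axis, up out of the knob. All discs look alike
- wait3_knob (a point): waiting sample disc (present or not), lying on the bench to the left of the imager at the start: steel disc 56 mm across and 5 mm thick with a plain black round knob standing up from its middle (20 mm across, 25 mm tall, so 30 mm overall), about 90 g; knob up. The point is half-way up the knob, on the axis, 17.5 mm above the disc's underside; z is the disc's axis, up out of the knob. All discs look alike
- seat0 (a point): rightmost (seen from the robot) of four equal round pockets, 59 mm across, 9 mm deep, flat-bottomed; the point is the centre of its floor, 46 mm above the table; axes as the imager's. A fixed steel lip, 22 mm wide (y), 4 mm thick, lies on the deck and overhangs the pocket's -x edge by 7 mm: underside level with the deck top (9 mm above this floor), inner end 22.5 mm from the centre
- seat1 (a point): second from the right (seen from the robot) of four equal round pockets, 59 mm across, 9 mm deep, flat-bottomed; the point is the centre of its floor, 46 mm above the table; axes as the imager's. A fixed steel lip, 22 mm wide (y), 4 mm thick, lies on the deck and overhangs the pocket's -x edge by 7 mm: underside level with the deck top (9 mm above this floor), inner end 22.5 mm from the centre
- seat2 (a point): second from the left (seen from the robot) of four equal round pockets, 59 mm across, 9 mm deep, flat-bottomed; the point is the centre of its floor, 46 mm above the table; axes as the imager's. A fixed steel lip, 22 mm wide (y), 4 mm thick, lies on the deck and overhangs the pocket's -x edge by 7 mm: underside level with the deck top (9 mm above this floor), inner end 22.5 mm from the centre
- seat3 (a point): leftmost (seen from the robot) of four equal round pockets, 59 mm across, 9 mm deep, flat-bottomed; the point is the centre of its floor, 46 mm above the table; axes as the imager's. A fixed steel lip, 22 mm wide (y), 4 mm thick, lies on the deck and overhangs the pocket's -x edge by 7 mm: underside level with the deck top (9 mm above this floor), inner end 22.5 mm from the centre
- tray_in (a point): centre of the inner floor of the open steel tray on the robot's right (fixed; 210 x 95 mm outside, 18 mm high, walls and floor 4 mm, so its floor is 4 mm above the table); x along its length, z up; three discs fit in it side by side along x
- start_top (a point): middle of the top of the white round start button (26 mm across) on the imager's deck, left of the seats; it is pressed straight down, its top sinks with it
- start (a joint): travel of the start button in m: 0 released, 0.006 fully down; a spring needs about 5 N to bring it fully down and brings it back when let go
- bottle: bystander, to be left alone: white plastic bottle, 64 mm across, 170 mm tall, origin at its underside
- dish: bystander, to be left alone: clear closed culture dish without a knob, 63 mm across, 15 mm tall, origin at its underside
- tipbox: bystander, to be left alone: blue pipette tip box 120 x 85 x 60 mm, origin at its underside
- marker: bystander, to be left alone: black and blue marker pen 120 mm long, 13 mm thick, origin at its underside
- jar: bystander, to be left alone: small amber jar 60 mm across, 80 mm tall, origin at its underside
- notepad: bystander, to be left alone: paper notepad 150 x 105 x 12 mm, origin at its underside
Things that resemble listed ones, but are neither listed nor needed, are in the scene too. Leave any orange look-alike of the part that bears done3_knob alone.

How it is judged:
On the way, in this order (a step that is already met when the one before it is completed fails the run):
1. every waiting disc lies flat in a seat and every finished disc lies flat in the tray (((horizontal distance between wait0_knob and seat0 below 0.004 m and z of wait0_knob in the frame of seat0 below 0.0197 m and angle between wait0_knob's own z axis and vertical below 0.05 rad) or (horizontal distance between wait0_knob and seat1 below 0.004 m and z of wait0_knob in the frame of seat1 below 0.0197 m and angle between wait0_knob's own z axis and vertical below 0.05 rad) or (horizontal distance between wait0_knob and seat2 below 0.004 m and z of wait0_knob in the frame of seat2 below 0.0197 m and angle between wait0_knob's own z axis and vertical below 0.05 rad) or (horizontal distance between wait0_knob and seat3 below 0.004 m and z of wait0_knob in the frame of seat3 below 0.0197 m and angle between wait0_knob's own z axis and vertical below 0.05 rad)) and ((horizontal distance between wait1_knob and seat0 below 0.004 m and z of wait1_knob in the frame of seat0 below 0.0197 m and angle between wait1_knob's own z axis and vertical below 0.05 rad) or (horizontal distance between wait1_knob and seat1 below 0.004 m and z of wait1_knob in the frame of seat1 below 0.0197 m and angle between wait1_knob's own z axis and vertical below 0.05 rad) or (horizontal distance between wait1_knob and seat2 below 0.004 m and z of wait1_knob in the frame of seat2 below 0.0197 m and angle between wait1_knob's own z axis and vertical below 0.05 rad) or (horizontal distance between wait1_knob and seat3 below 0.004 m and z of wait1_knob in the frame of seat3 below 0.0197 m and angle between wait1_knob's own z axis and vertical below 0.05 rad)) and ((horizontal distance between wait2_knob and seat0 below 0.004 m and z of wait2_knob in the frame of seat0 below 0.0197 m and angle between wait2_knob's own z axis and vertical below 0.05 rad) or (horizontal distance between wait2_knob and seat1 below 0.004 m and z of wait2_knob in the frame of seat1 below 0.0197 m and angle between wait2_knob's own z axis and vertical below 0.05 rad) or (horizontal distance between wait2_knob and seat2 below 0.004 m and z of wait2_knob in the frame of seat2 below 0.0197 m and angle between wait2_knob's own z axis and vertical below 0.05 rad) or (horizontal distance between wait2_knob and seat3 below 0.004 m and z of wait2_knob in the frame of seat3 below 0.0197 m and angle between wait2_knob's own z axis and vertical below 0.05 rad)) and ((horizontal distance between wait3_knob and seat0 below 0.004 m and z of wait3_knob in the frame of seat0 below 0.0197 m and angle between wait3_knob's own z axis and vertical below 0.05 rad) or (horizontal distance between wait3_knob and seat1 below 0.004 m and z of wait3_knob in the frame of seat1 below 0.0197 m and angle between wait3_knob's own z axis and vertical below 0.05 rad) or (horizontal distance between wait3_knob and seat2 below 0.004 m and z of wait3_knob in the frame of seat2 below 0.0197 m and angle between wait3_knob's own z axis and vertical below 0.05 rad) or (horizontal distance between wait3_knob and seat3 below 0.004 m and z of wait3_knob in the frame of seat3 below 0.0197 m and angle between wait3_knob's own z axis and vertical below 0.05 rad)) and x of done0_knob in the frame of tray_in between -0.085 and 0.085 m and y of done0_knob in the frame of tray_in between -0.03 and 0.03 m and z of each of done0_knob, done1_knob, done2_knob, done3_knob in the frame of tray_in below 0.022 m and angle between each of done0_knob, done1_knob, done2_knob, done3_knob's own z axis and vertical below 0.1 rad and x of done1_knob in the frame of tray_in between -0.085 and 0.085 m and y of done1_knob in the frame of tray_in between -0.03 and 0.03 m and x of done2_knob in the frame of tray_in between -0.085 and 0.085 m and y of done2_knob in the frame of tray_in between -0.03 and 0.03 m and x of done3_knob in the frame of tray_in between -0.085 and 0.085 m and y of done3_knob in the frame of tray_in between -0.03 and 0.03 m), for 0.2 s.
2. the start button is pressed fully down (value of joint start above 0.0048 m), for 0.05 s.
3. the start button is let go and has come up (value of joint start below 0.0015 m), for 0.2 s.
At the end, for the whole second after the job is handed in: each waiting disc in a seat (within 4 mm of its centre, 2.2 mm of its floor, tilt under 0.05 rad), each finished disc knob up on the tray floor (tilt under 0.1 rad, knob within 85 x 30 mm of the centre), the start button up, discs at rest (all of step 1 and value of joint start below 0.0015 m and linear speed of each of wait0, wait1, wait2, wait3, done0, done1, done2, done3 below 0.02 m/s); the robot touches nothing.
It fails at once if the start button is pressed while a waiting disc is still out of the seats or a finished one still in one (value of joint start above 0.003 m and (((distance between wait0_knob and seat0 above 0.03 m and distance between wait0_knob and seat1 above 0.03 m and distance between wait0_knob and seat2 above 0.03 m and distance between wait0_knob and seat3 above 0.03 m) or (distance between wait1_knob and seat0 above 0.03 m and distance between wait1_knob and seat1 above 0.03 m and distance between wait1_knob and seat2 above 0.03 m and distance between wait1_knob and seat3 above 0.03 m) or (distance between wait2_knob and seat0 above 0.03 m and distance between wait2_knob and seat1 above 0.03 m and distance between wait2_knob and seat2 above 0.03 m and distance between wait2_knob and seat3 above 0.03 m) or (distance between wait3_knob and seat0 above 0.03 m and distance between wait3_knob and seat1 above 0.03 m and distance between wait3_knob and seat2 above 0.03 m and distance between wait3_knob and seat3 above 0.03 m)) or (distance between any of done0_knob, done1_knob, done2_knob, done3_knob and seat0 below 0.03 m or distance between any of done0_knob, done1_knob, done2_knob, done3_knob and seat1 below 0.03 m or distance between any of done0_knob, done1_knob, done2_knob, done3_knob and seat2 below 0.03 m or distance between any of done0_knob, done1_knob, done2_knob, done3_knob and seat3 below 0.03 m))).
It fails at once if a bystander is moved more than 4 cm (distance of any of bottle, dish, tipbox, marker, jar, notepad from where it was at the start of the episode above 0.04 m).
Of done0, done1, done2, done3 only 2 to 3 are there at a start; the rules pass over those that are not, and their reading is None.
Of wait0, wait1, wait2, wait3 only 3 to 4 are there at a start; the rules pass over those that are not, and their reading is None.
At some moment in a run one of wait0, wait1, wait2, wait3 may be knocked a few centimetres aside while the robot is not near it.
Once in a run the grip may slacken for a moment while it holds something.
It also fails if it takes over 210 s, if anything falls off the work surface, if the arm or the gripper's body presses on something with over 40 N, if the wrist force passes 120 N, or if a joint passes its speed limit or range.

## Working session

There is one attempt and no reset: what is moved stays moved. The work goes in short steps, Python scripts to look and compute and a tool call to move; the robot and the scene stay as the last step left them, time stands still between calls to the robot, and variables do not carry over. Pictures are saved under pics/ and viewed, at most 14 in all, crops included, and the job is handed in when it is done.

Besides the shell and the picture viewer there is one more tool, called after "Call:" as a command line: name --pt "numbers of a row" for each row, then --argument value for the rest. jog_arm: Moves the arm, as the interface text tells. Its arguments: {"type":"object","properties":{"motion":{"type":"array"},"force":{"type":"number"}},"required":["motion"]}

```bash
mkdir -p pics; ls; cat > h.py <<'E'
import numpy as np, cv2
from workcell import bot
def cal(n):
    c=bot.get_calibration(n); f=192/np.tan(np.radians(c['vfov'])/2)
    K=np.array([[f,0,c['cx']],[0,f,c['cy']],[0,0,1]]); R=cv2.Rodrigues(np.array(c['rvec'],float))[0]
    return K,np.array(c['dist'],float),R,np.array(c['tvec'],float)
def ray(n,uv,z):
    K,d,R,t=cal(n); p=cv2.undistortPoints(np.array(uv,float).reshape(-1,1,2),K,d)[:,0]
    D=np.c_[p,np.ones(len(p))]@R; o=-R.T@t
    return o+D*((z-o[2])/D[:,2])[:,None]
def proj(n,P):
    K,d,R,t=cal(n); return cv2.projectPoints(np.array(P,float).reshape(-1,1,3),cv2.Rodrigues(R)[0],t,K,d)[0][:,0]
def snap(n,f=None):
    im,dep=bot.read_camera(n)
    if f: cv2.imwrite('pics/'+f,im[:,:,::-1])
    return im,dep
E
python3 - <<'E'
from h import *
a,_=snap('top');b,_=snap('side')
cv2.imwrite('pics/t0.png',cv2.resize(a,(800,600))[:,:,::-1])
cv2.imwrite('pics/s0.png',cv2.resize(b,(800,600))[:,:,::-1])
np.save('t0.npy',a)
for n in('top','side'):
    K,d,R,t=cal(n);print(n,K[0,0],-R.T@t,R[2],d)
print(bot.read_state())
E
```

```text
pics
top 441.8722615713515 [0.41809485 0.00240399 1.24258096] [ 0.07576032 -0.01195962 -0.99705433] [-0.04837115  0.          0.          0.          0.        ]
side 448.32724936676163 [0.41465342 0.85888414 0.81909112] [ 0.0845965  -0.76427406 -0.63931886] [-0.1613396  0.         0.         0.         0.       ]
{'time': 0.1, 'q': array([-1.29490702e+00,  2.64706411e-01,  1.60524242e+00, -2.22250513e-05,
        1.27369245e+00, -3.69285116e-02]), 'joint_vel': array([-0.00114547, -0.00175267, -0.00175338, -0.00082399,  0.000676  ,
        0.00093884]), 'joint_torque': array([-3.18206130e-04, -5.16710293e+01, -3.68588734e+01, -1.62159022e-04,
        6.28305148e-03, -3.89072966e-05]), 'tool_pos': array([ 0.20751819, -0.64161596,  0.23006456]), 'tcp_rot': array([-3.10123506e+00, -4.89065724e-01,  4.16433926e-04]), 'wrist_force': array([-0.52072994,  0.32891772, -0.06813048]), 'torque': array([ 0.01569157, -0.00933234, -0.01498295]), 'grip_force': 0.0, 'width': 0.9982338816578635}
```

View pics/t0.png

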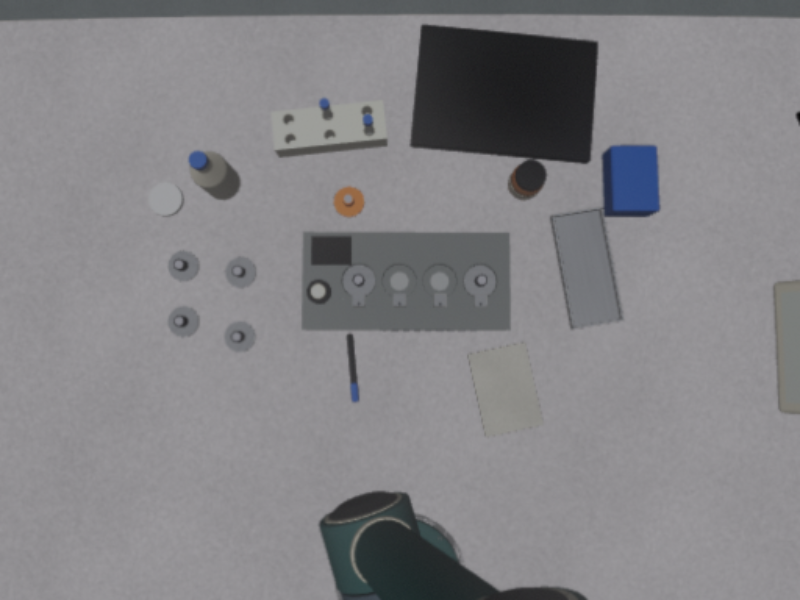

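View pics/s0.png

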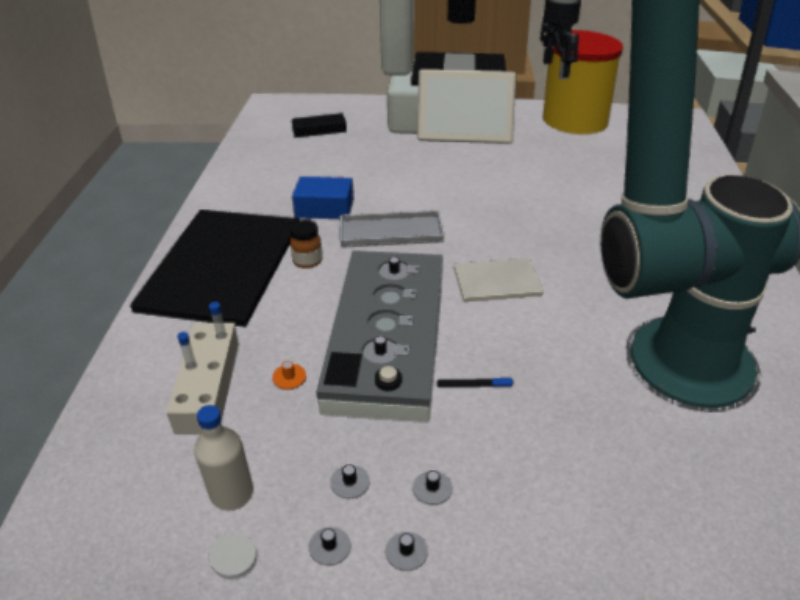

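The top view (800x600 scale) shows four waiting discs at (183,265), (241,271), (183,321) and (240,336). There are finished discs in seat0 (480,281) and seat3 (359,281), and seats 1 and 2 are empty. The tray is at (586,268), the button at (318,291), and the orange look-alike at (349,201), which I leave alone.

```bash
cat >> h.py <<'E'
def hmap(n='top',rd=None):
    im,dep=rd if rd else bot.read_camera(n); K,d,R,t=cal(n)
    v,u=np.mgrid[:384,:512]; p=cv2.undistortPoints(np.c_[u.ravel(),v.ravel()].astype(float).reshape(-1,1,2),K,d)[:,0]
    X=(np.c_[p,np.ones(len(p))]*dep.reshape(-1,1)-t)@R
    return im,X.reshape(384,512,3)
def blobs(X,box,zlo,zhi,amin=8):
    m=(X[...,2]>zlo)&(X[...,2]<zhi)&(X[...,0]>box[0])&(X[...,0]<box[1])&(X[...,1]>box[2])&(X[...,1]<box[3])
    n,l,s,c=cv2.connectedComponentsWithStats(m.astype(np.uint8))
    return [(c[i],s[i,4],X[l==i].mean(0)) for i in range(1,n) if s[i,4]>=amin]
def knobs(X,im=None):
    "knob-top centre by ray at the pixel blob centroid"
    for nm,box,zl,zh,zt in(('wait',(.3,.62,.17,.45),.020,.045,.030),('deck',(.37,.57,-.25,.2),.066,.095,.076)):
        for c,a,x in blobs(X,box,zl,zh): print(nm,c.round(1),a,x.round(4),'ray',ray('top',c,zt)[0].round(4))
E
python3 - <<'E'
from h import *
im,X=hmap(); knobs(X)
m=X[...,2]
# deck top
k=((m>.048)&(m<.060)&(X[...,0]>.3)&(X[...,0]<.6)&(abs(X[...,1])<.3)).astype(np.uint8)
k=cv2.morphologyEx(k,cv2.MORPH_CLOSE,np.ones((9,9)));k=cv2.morphologyEx(k,cv2.MORPH_OPEN,np.ones((9,9)))
c=max(cv2.findContours(k,0,1)[0],key=cv2.contourArea).reshape(-1,2)
P=ray('top',c,.055)[:,:2]; print('deck',cv2.minAreaRect((P*1000).astype(np.float32)))
print('bench z',np.median(m[300:340,100:200]),'deck z',np.median(m[k>0]))
print('tray px z', [X[int(v*.64),int(u*.64)].round(3) for u,v in((586,268),(552,215),(602,210),(571,327),(621,319))])
# empty seats: pocket floor (lower than deck)
hs=cv2.HoughCircles(cv2.resize(cv2.cvtColor(im,cv2.COLOR_RGB2GRAY)[140:215,185:335],None,fx=4,fy=4,interpolation=2),cv2.HOUGH_GRADIENT,1,60,param1=80,param2=20,minRadius=30,maxRadius=55)
for u,v,r in hs[0]: uv=[(u+.5)/4-.5+185,(v+.5)/4-.5+140]; print('circ',np.round(uv,1),r/4,ray('top',uv,.055)[0].round(4))
cv2.imwrite('pics/c1.png',cv2.resize(im[140:230,185:335],(800,480),interpolation=2)[:,:,::-1])
E
```

```text
wait [114.8 169.1] 47 [0.5557 0.3855 0.0274] ray [0.5554 0.3847 0.03  ]
wait [151.5 173.1] 44 [0.5435 0.2834 0.0275] ray [0.5433 0.2828 0.03  ]
wait [114.6 205.5] 48 [0.455  0.3845 0.0278] ray [0.455  0.3838 0.03  ]
wait [150.8 215.3] 45 [0.4273 0.2843 0.0281] ray [0.4273 0.2839 0.03  ]
deck [229. 179.] 45 [0.5213 0.0667 0.0745] ray [0.5212 0.0666 0.076 ]
deck [307.6 179.1] 46 [ 0.5194 -0.1422  0.074 ] ray [ 0.5192 -0.142   0.076 ]
deck [203.5 186.3] 120 [0.5026 0.1347 0.0721] ray [0.5023 0.1342 0.076 ]
deck ((517.2509765625, -14.790863037109375), (359.897216796875, 162.88308715820312), 89.57891845703125)
bench z -0.0016193314757260114 deck z 0.0531566173772339
tray px z [array([ 0.547, -0.343,  0.003]), array([ 0.646, -0.284, -0.002]), array([ 0.65 , -0.37 ,  0.022]), array([ 0.44 , -0.312,  0.002]), array([ 0.452, -0.399,  0.018])]
circ [203.8 186.2] 7.875 [0.504  0.1358 0.055 ]
```

View pics/c1.png

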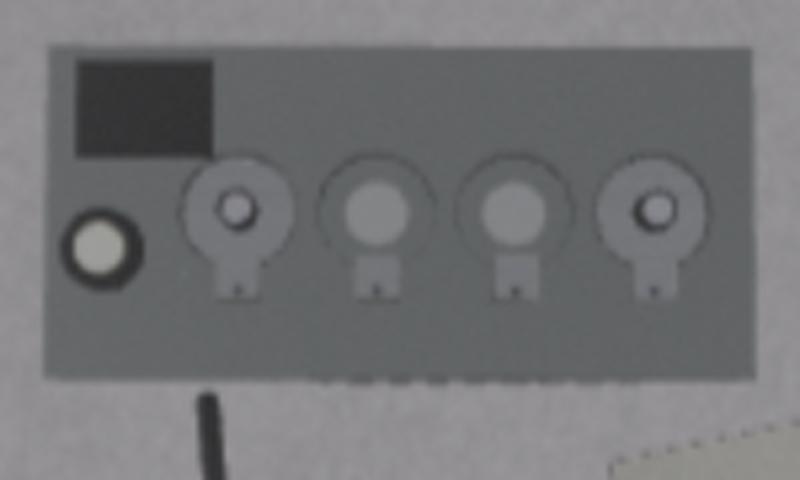

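The crop shows the finished-disc knobs in seat3 at (238,210) and seat0 (657,210), the empty seats at (377,212) and (515,213), and the lips towards the robot. Next I align the yaw and travel over seat0.

Call:
jog_arm --pt "0 0 0 0 6" --pt "0 0 0 0 6" --pt "0 0 0 0 6" --pt "0 20.8 -33.3 0 0" --pt "0 20.8 -33.3 0 0" --pt "0 20.8 -33.3 0 0" --pt "0 20.8 -33.3 0 0" --pt "0 20.8 -33.3 0 0" --pt "0 20.8 -33.3 0 0" --pt "0 20.8 -33.3 0 0" --force 40

```text
time: 0.98
tool_pos: [0.3541, -0.4075, 0.231]
tcp_rot: [-3.141, 0.003, 0.0]
wrist_force: [0.3, 0.1, -0.1]
width: 0.497
grip_force: 0.0
```

Call:
jog_arm --pt "0 20.8 -33.3 0 0" --pt "0 20.8 -33.3 0 0" --pt "0 20.8 -33.3 0 0" --pt "0 20.8 -33.3 0 0" --pt "0 20.8 -33.3 0 0" --pt "0 20.8 -33.3 10 0" --pt "0 20.8 -33.3 30 0" --pt "0 20.8 -33.3 30 0" --pt "0 0 0 30 0" --pt "0 0 0 0 0"

```text
time: 1.82
tool_pos: [0.5099, -0.1502, 0.1343]
tcp_rot: [-3.138, -0.004, 0.017]
wrist_force: [-1.4, 0.6, -1.8]
width: 0.5
grip_force: 0.0
```

Call:
jog_arm --pt "0 0 0 0 0" --pt "0 0 0 0 0" --pt "0 0 0 0 0"

```text
time: 2.07
tool_pos: [0.515, -0.155, 0.1429]
tcp_rot: [3.14, -0.005, 0.005]
wrist_force: [-0.0, -0.9, 0.7]
width: 0.499
grip_force: 0.0
```

Call:
jog_arm --pt "0 4.2 -13 10 0" --pt "0 0 0 15 0" --pt "0 0 0 15 0" --pt "0 0 0 15 0" --pt "0 0 0 0 0" --pt "0 0 0 0 0"

```text
time: 2.57
tool_pos: [0.5182, -0.1416, 0.0867]
tcp_rot: [3.141, -0.005, 0.001]
wrist_force: [0.4, 0.8, 0.6]
width: 0.501
grip_force: 0.0
```

```bash
python3 - <<'E'
from h import *
im,X=hmap('side')
print(bot.read_state()['tool_pos'].round(4))
cv2.imwrite('pics/s1.png',cv2.resize(im[140:290,190:310],(720,900),interpolation=2)[:600,:,::-1])
E
```

```text
[ 0.519  -0.1417  0.0874]
```

View pics/s1.png

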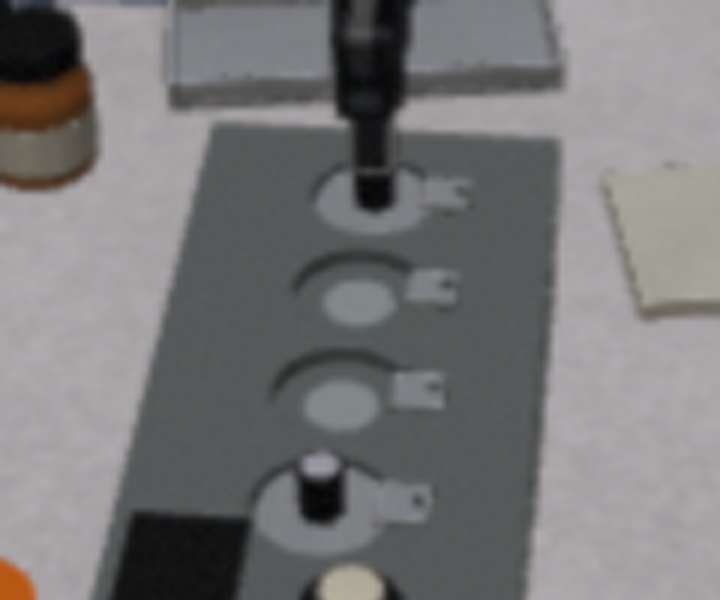

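The gripper is centred over the seat0 knob (375,190). I descend and grip.

Call:
jog_arm --pt "0 0 0 15 0" --pt "0 0 0 14 0" --pt "0 0 0 0 0" --pt "-1 0 0 0 0" --pt "-1 0 0 0 0" --pt "-1 0 0 0 0" --pt "-1 0 0 0 0" --pt "-1 0 0 0 0" --pt "-1 0 0 0 0" --force 40

```text
time: 3.37
tool_pos: [0.5195, -0.1412, 0.0585]
tcp_rot: [3.14, -0.002, 0.004]
wrist_force: [-0.9, -0.9, 5.7]
width: 0.213
grip_force: 39.7
```

Call:
jog_arm --pt "-1 0 0 -2 0" --pt "-1 0 0 -2 0" --pt "-1 0 0 -2 0" --pt "-1 0 0 -2 0" --pt "-1 0 0 0 0" --pt "-1 0 0 0 0"

```text
time: 3.87
tool_pos: [0.5174, -0.1406, 0.0636]
tcp_rot: [-3.142, 0.002, 0.002]
wrist_force: [0.8, -3.3, -9.8]
width: 0.215
grip_force: 39.6
```

Call:
jog_arm --pt "-1 0 0 -2 0" --pt "-1 0 0 -2 0" --pt "-1 0 0 0 0" --pt "-1 0 0 0 0"

```text
time: 4.2
tool_pos: [0.515, -0.1402, 0.0667]
tcp_rot: [-3.141, 0.002, 0.01]
wrist_force: [-3.8, -4.2, -15.8]
width: 0.218
grip_force: 39.6
```

```bash
python3 - <<'E'
from h import *
im,X=hmap('side')
cv2.imwrite('pics/s2.png',cv2.resize(im[140:200,210:290],(800,600),interpolation=2)[:,:,::-1])
E
```

```text
(no output)
```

View pics/s2.png

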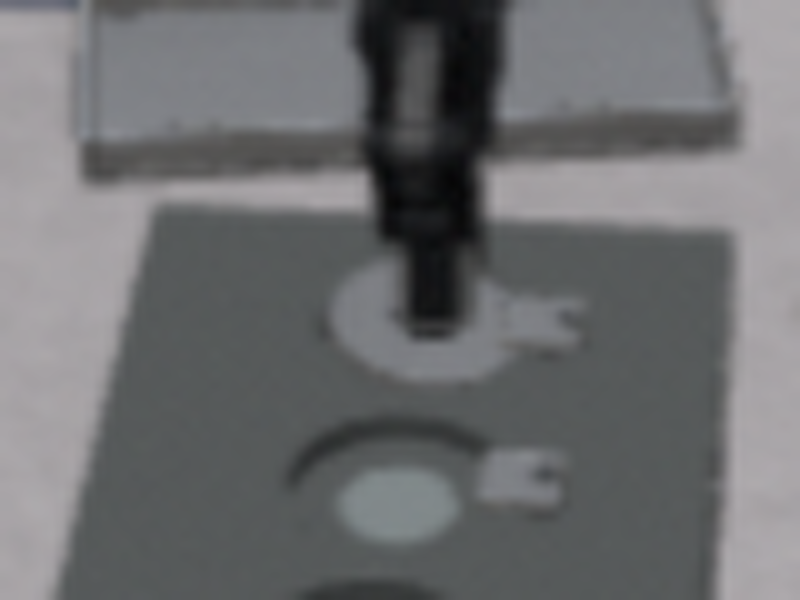

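The disc's left (+x) edge is raised at about (335,310) while its right edge stays under the lip at (515,330), so it pivots as intended. I keep lifting with a little +x.

Call:
jog_arm --pt "-1 0 0 -2 0" --pt "-1 0 0 -2 0" --pt "-1 1 0 -1 0" --pt "-1 1 0 -1 0" --pt "-1 2 0 -1 0" --pt "-1 2 0 0 0" --pt "-1 0 0 0 0" --pt "-1 0 0 0 0"

```text
time: 4.92
tool_pos: [0.5246, -0.1402, 0.0762]
tcp_rot: [-3.141, 0.003, -0.001]
wrist_force: [0.1, -0.3, -1.3]
width: 0.214
grip_force: 41.9
```

Call:
jog_arm --pt "-1 1 0 -2 0" --pt "-1 1 0 -2 0" --pt "-1 0 0 0 0" --pt "-1 0 0 0 0"

```text
time: 5.25
tool_pos: [0.5279, -0.141, 0.0816]
tcp_rot: [3.141, -0.002, 0.006]
wrist_force: [-0.3, 0.1, -1.2]
width: 0.208
grip_force: 41.9
```

Call:
jog_arm --pt "-1 0 0 -15 0" --pt "-1 0 0 -20 0" --pt "-1 0 0 -10 0" --pt "-1 10.7 32 0 0" --pt "-1 10.7 32 0 0" --pt "-1 10.7 32 0 0" --pt "-1 10.7 32 0 0" --pt "-1 10.7 32 0 0" --pt "-1 10.7 33 0 0" --pt "-1 0 0 0 0"

```text
time: 6.08
tool_pos: [0.5921, -0.3402, 0.1254]
tcp_rot: [3.137, -0.007, 0.006]
wrist_force: [0.4, -0.2, -0.1]
width: 0.213
grip_force: 41.9
```

Call:
jog_arm --pt "-1 0 0 20 0" --pt "-1 0 0 20 0" --pt "-1 0 0 20 0" --pt "-1 0 0 15 0" --pt "-1 0 0 0 0" --pt "-1 0 0 0 0"

```text
time: 6.58
tool_pos: [0.5892, -0.3329, 0.0486]
tcp_rot: [-3.14, 0.002, 0.003]
wrist_force: [0.0, -0.3, -0.0]
width: 0.214
grip_force: 41.9
```

```bash
python3 - <<'E'
from h import *
im,_=hmap('side');im2,_=bot.read_camera('top')
print(bot.read_state()['tool_pos'].round(4))
cv2.imwrite('pics/s3.png',np.hstack([cv2.resize(im[110:180,190:300],(400,255),interpolation=2),cv2.resize(im2[110:230,320:440],(400,400),interpolation=2)[:255]])[:,:,::-1])
E
```

```text
[ 0.591  -0.3341  0.0511]
```

View pics/s3.png

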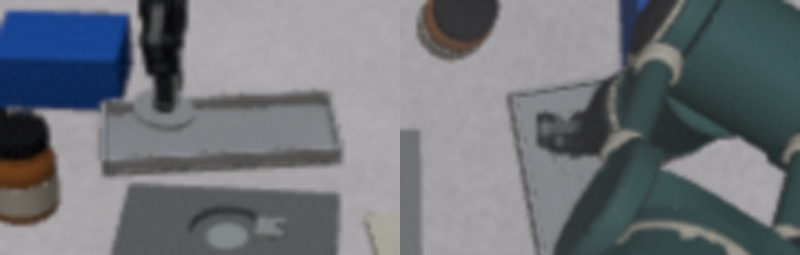

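The disc is held over the tray's far end at (165,108) in the left panel. I lower it, level it and release it.

Call:
jog_arm --pt "-1 0 0 12 0" --pt "-1 0 0 10 0" --pt "-1 0 0 3 0" --pt "-1 1 0 3 0" --pt "-1 1 0 3 0" --pt "-1 1 0 3 0" --pt "-1 1 0 2 0" --pt "-1 0 0 0 0" --pt "-1 0 0 0 0" --force 30

```text
time: 7.43
tool_pos: [0.5949, -0.3341, 0.0183]
tcp_rot: [3.141, -0.002, 0.001]
wrist_force: [-7.8, 5.1, 20.8]
width: 0.209
grip_force: 45.1
```

Call:
jog_arm --pt "-0.2 0 0 0 0" --pt "-0.2 0 0 0 0" --pt "-0.2 0 0 0 0" --pt "-0.2 0 0 -20 0" --pt "-0.2 0 0 -25 0" --pt "-0.2 0 0 -30 0" --pt "-0.2 0 0 -30 0" --pt "-0.2 -6.1 -33.4 0 0" --pt "-0.2 -6.1 -33.4 0 0" --pt "-0.2 -6.1 -33.4 0 0"

```text
time: 8.27
tool_pos: [0.5758, -0.2331, 0.119]
tcp_rot: [3.141, -0.005, 0.001]
wrist_force: [0.2, 0.2, -0.0]
width: 0.4
grip_force: 0.0
```

Call:
jog_arm --pt "0 -6.1 -33.4 0 0" --pt "0 -6.1 -33.4 0 0" --pt "0 -6.1 -33.4 0 0" --pt "0 -6.1 -33.4 0 0" --pt "0 -6.1 -33.4 0 0" --pt "0 -6.1 -33.4 0 0" --pt "0 -6.1 -33.4 0 0" --pt "0 -6.1 -33.4 0 0" --pt "0 -6.1 -33.4 0 0" --pt "0 0 0 0 0"

```text
time: 9.1
tool_pos: [0.5196, 0.072, 0.1179]
tcp_rot: [-3.139, -0.004, 0.003]
wrist_force: [-1.0, 0.7, -0.1]
width: 0.498
grip_force: 0.0
```

Call:
jog_arm --pt "0 0 0 0 0" --pt "0 0 0 0 0"

```text
time: 9.27
tool_pos: [0.5212, 0.067, 0.1182]
tcp_rot: [3.141, -0.001, -0.001]
wrist_force: [-0.3, -0.2, 0.1]
width: 0.499
grip_force: 0.0
```

```bash
python3 - <<'E'
from h import *
print(bot.read_state()['tool_pos'].round(4))
im,X=hmap(); knobs(X)
for b in blobs(X,(.43,.67,-.42,-.27),.024,.05): print('tray',b, ray('top',b[0],.034))
K=(X[...,2]>.014)&(X[...,2]<.026)&(X[...,0]>.42)&(X[...,0]<.68)&(X[...,1]<-.26)&(X[...,1]>-.43)
print(cv2.minAreaRect((ray('top',np.argwhere(K)[:,::-1],.018)[:,:2]*1000).astype(np.float32)))
E
```

```text
[0.5212 0.067  0.1182]
wait [114.6 169.1] 45 [0.5556 0.3859 0.0286] ray [0.5555 0.3855 0.03  ]
wait [151.5 173.1] 44 [0.5435 0.2832 0.0281] ray [0.5433 0.2828 0.03  ]
wait [114.6 205.6] 48 [0.4547 0.3844 0.0278] ray [0.4546 0.3837 0.03  ]
wait [150.8 215.3] 45 [0.4273 0.2842 0.0286] ray [0.4273 0.2839 0.03  ]
deck [203.4 187.8] 78 [0.4987 0.1348 0.0729] ray [0.4985 0.1345 0.076 ]
tray (array([392.7704918 , 133.50819672]), np.int32(61), array([ 0.64814163, -0.38706264,  0.03704911])) [[ 0.64873952 -0.38804592  0.034     ]]
tray (array([374.27906977, 153.09302326]), np.int32(43), array([ 0.59400048, -0.33438395,  0.03314894])) [[ 0.5938767  -0.33414758  0.034     ]]
((560.452392578125, -366.8143005371094), (231.30001831054688, 151.19528198242188), 8.753633499145508)
```

Call:
jog_arm --pt "0 0 0 20 0" --pt "0 0 0 20 0" --pt "0 0 0 15 0" --pt "0 0 0 5 0" --pt "0 0 0 0 0" --pt "-1 0 0 0 0" --pt "-1 0 0 0 0" --pt "-1 0 0 0 0" --pt "-1 0 0 0 0" --pt "-1 0 0 0 0" --force 40

```text
time: 10.15
tool_pos: [0.5225, 0.067, 0.0599]
tcp_rot: [3.141, -0.002, 0.004]
wrist_force: [0.3, -1.8, 3.1]
width: 0.216
grip_force: 39.4
```

Call:
jog_arm --pt "-1 0 0 0 0" --pt "-1 0 0 -2 0" --pt "-1 0 0 -2 0" --pt "-1 0 0 -2 0" --pt "-1 0 0 -2 0" --pt "-1 0 0 -2 0" --pt "-1 0 0 -2 0" --pt "-1 0 0 0 0" --pt "-1 0 0 -2 0" --pt "-1 0 0 -2 0"

```text
time: 10.98
tool_pos: [0.5164, 0.0671, 0.0713]
tcp_rot: [3.141, -0.002, -0.016]
wrist_force: [-6.3, 0.8, -23.6]
width: 0.213
grip_force: 39.6
```

Call:
jog_arm --pt "-1 1 0 -1 0" --pt "-1 1 0 -1 0" --pt "-1 2 0 -1 0" --pt "-1 2 0 0 0" --pt "-1 1 0 -2 0" --pt "-1 1 0 -2 0" --pt "-1 0 0 0 0" --pt "-1 0 0 0 0"

```text
time: 11.65
tool_pos: [0.5331, 0.0673, 0.085]
tcp_rot: [-3.141, 0.002, -0.012]
wrist_force: [0.1, 0.2, -0.8]
width: 0.207
grip_force: 41.9
```

Call:
jog_arm --pt "-1 0 0 -15 0" --pt "-1 0 0 -20 0" --pt "-1 0 0 -10 0" --pt "-1 -3 32 0 0" --pt "-1 -3 32 0 0" --pt "-1 -3 32 0 0" --pt "-1 -3 32 0 0" --pt "-1 -3 32 0 0" --pt "-1 -3 32 0 0" --pt "-1 -3 32 0 0"

```text
time: 12.48
tool_pos: [0.509, -0.1589, 0.1284]
tcp_rot: [3.14, -0.002, 0.006]
wrist_force: [-0.0, -0.1, -0.9]
width: 0.206
grip_force: 41.9
```

Call:
jog_arm --pt "-1 -3 32 0 0" --pt "-1 -3 32 0 0" --pt "-1 -3 32 0 0" --pt "-1 -3 32 0 0" --pt "-1 -3 32 0 0" --pt "-1 -3 31 0 0" --pt "-1 0 0 0 0" --pt "-1 0 0 0 0" --pt "-1 0 0 0 0"

```text
time: 13.23
tool_pos: [0.4902, -0.3481, 0.1274]
tcp_rot: [3.141, -0.004, 0.002]
wrist_force: [0.3, -0.6, -1.0]
width: 0.208
grip_force: 41.8
```

```bash
python3 - <<'E'
from h import *
im,_=hmap('side');s=bot.read_state()
print(s['tool_pos'].round(4),s['width'],s['grip_force'])
cv2.imwrite('pics/s4.png',cv2.resize(im[100:180,190:300],(660,480),interpolation=2)[:,:,::-1])
E
```

```text
[ 0.4901 -0.3473  0.1272] 0.21210220024883775 41.84800386428833
```

View pics/s4.png

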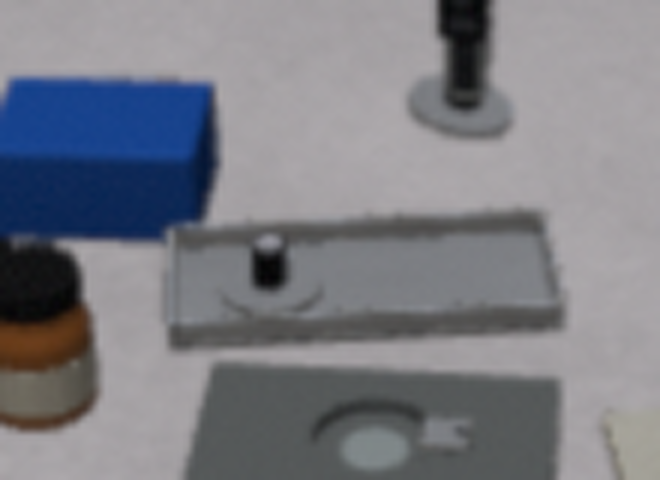

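Disc A lies flat in the tray at (270,280), and the second disc hangs tilted at (462,105). I lower it.

Call:
jog_arm --pt "-1 1 0 20 0" --pt "-1 1 0 20 0" --pt "-1 1 0 20 0" --pt "-1 0 0 16 0" --pt "-1 0 0 12 0" --pt "-1 0 0 9 0" --pt "-1 0 0 0 0" --pt "-1 0 0 3 0" --pt "-1 1 0 3 0" --pt "-1 1 0 3 0" --force 30

```text
time: 14.12
tool_pos: [0.4968, -0.3485, 0.023]
tcp_rot: [3.14, -0.003, 0.005]
wrist_force: [0.1, 1.2, 10.7]
width: 0.208
grip_force: 43.1
```

Call:
jog_arm --pt "-1 1 0 3 0" --pt "-1 1 0 2 0" --pt "-1 0 0 0 0" --pt "-1 0 0 0 0"

```text
time: 14.45
tool_pos: [0.4998, -0.3493, 0.02]
tcp_rot: [3.139, -0.002, 0.008]
wrist_force: [-0.3, 3.4, 13.7]
width: 0.207
grip_force: 44.6
```

Call:
jog_arm --pt "-0.2 0 0 0 0" --pt "-0.2 0 0 0 0" --pt "-0.2 0 0 0 0" --pt "-0.2 0 0 -20 0" --pt "-0.2 0 0 -25 0" --pt "-0.2 0 0 -30 0" --pt "-0.2 0 0 -30 0" --pt "-0.2 0 -35 0 0" --pt "-0.2 0 -35 0 0" --pt "-0.2 0 -35 0 0"

```text
time: 15.28
tool_pos: [0.4971, -0.2425, 0.1215]
tcp_rot: [3.141, -0.005, 0.003]
wrist_force: [0.6, 0.3, -0.6]
width: 0.399
grip_force: 0.0
```

Call:
jog_arm --pt "0 -4.7 -35.1 0 0" --pt "0 -4.7 -35.1 0 0" --pt "0 -4.7 -35.1 0 0" --pt "0 -4.7 -35.1 0 0" --pt "0 -4.7 -35.1 0 0" --pt "0 -4.7 -35.1 0 0" --pt "0 -4.7 -35.1 0 0" --pt "0 -4.7 -35.1 0 0" --pt "0 -4.7 -35.1 0 0" --pt "0 -4.7 -35.1 0 0"

```text
time: 16.12
tool_pos: [0.4498, 0.1098, 0.1207]
tcp_rot: [3.142, -0.003, 0.0]
wrist_force: [0.2, 0.4, 0.2]
width: 0.499
grip_force: 0.0
```

Call:
jog_arm --pt "0 -4.7 -35.1 0 0" --pt "0 -4.7 -35.1 0 0" --pt "0 -4.7 -35.1 0 0" --pt "0 -4.7 -35.1 0 0" --pt "0 -4.7 -35.1 0 0" --pt "0 0 0 0 0" --pt "0 0 0 0 0" --pt "0 0 0 0 0"

```text
time: 16.78
tool_pos: [0.4268, 0.2833, 0.1202]
tcp_rot: [3.141, -0.001, -0.001]
wrist_force: [-0.2, -0.6, 0.2]
width: 0.495
grip_force: 0.0
```

```bash
python3 - <<'E'
from h import *
s=bot.read_state();print(s['tool_pos'].round(4),s['tcp_rot'])
im,X=hmap(); knobs(X)
for b in blobs(X,(.43,.67,-.42,-.27),.024,.05): print('tray',b[1:], ray('top',b[0],.034))
# empty-seat floor light circles -> centre
hsv=cv2.cvtColor(im,cv2.COLOR_RGB2GRAY).astype(int)
print([ (n,c.round(4)) for n,c in zip('210',ray('top',[[255.7,179.75],[281.6,179.9]],.046))])
g=hsv[165:195,215:320];print(np.percentile(g,[5,50,90,97]))
n,l,st,c=cv2.connectedComponentsWithStats((g>np.percentile(g,90)).astype(np.uint8))
for i in range(1,n):
    if st[i,4]>30: print(st[i],ray('top',c[i]+[215,165],.046).round(4))
E
```

```text
[0.4268 0.2833 0.1202] [ 3.14051398e+00 -6.70028543e-04 -1.17065944e-03]
wait [114.7 169.1] 46 [0.5557 0.3858 0.0281] ray [0.5555 0.3852 0.03  ]
wait [151.4 173.2] 43 [0.5433 0.2835 0.0281] ray [0.5431 0.283  0.03  ]
deck [204.1 186.4] 116 [0.5023 0.133  0.0723] ray [0.502  0.1326 0.076 ]
tray (np.int32(61), array([ 0.64771274, -0.38704401,  0.0379006 ])) [[ 0.64846043 -0.38831406  0.034     ]]
tray (np.int32(45), array([ 0.59436458, -0.3341626 ,  0.03203566])) [[ 0.59407798 -0.33362052  0.034     ]]
tray (np.int32(45), array([ 0.49769545, -0.34968158,  0.03169268])) [[ 0.49754171 -0.34901276  0.034     ]]
[('2', array([ 0.5212, -0.0043,  0.046 ])), ('1', array([ 0.5202, -0.0747,  0.046 ]))]
[ 96. 107. 138. 141.]
[10 10 10 10 83] [[0.5229 0.067  0.046 ]]
[36 10 10 10 80] [[ 0.5222 -0.0033  0.046 ]]
[61 10 10 10 75] [[ 0.5214 -0.0729  0.046 ]]
[87 10 10 10 73] [[ 0.5201 -0.1427  0.046 ]]
```

All four seat floors were measured and both finished discs are in the tray. I grasp the first waiting disc.

Call:
jog_arm --pt "0 0.5 -0.5 25 0" --pt "0 0 0 25 0" --pt "0 0 0 25 0" --pt "0 0 0 20 0" --pt "0 0 0 10 0" --pt "0 0 0 3 0" --pt "-1 0 0 0 0" --pt "-1 0 0 0 0" --pt "-1 0 0 0 0" --pt "-1 0 0 0 0" --force 40

```text
time: 17.67
tool_pos: [0.4288, 0.2848, 0.014]
tcp_rot: [-3.14, 0.002, -0.003]
wrist_force: [0.6, -0.3, -1.3]
width: 0.212
grip_force: 39.0
```

Call:
jog_arm --pt "-1 0 0 0 0" --pt "-1 0 0 0 0" --pt "-1 0 0 -10 0" --pt "-1 0 0 -20 0" --pt "-1 0 0 -25 0" --pt "-1 0 0 -25 0" --pt "-1 0 0 -25 0" --pt "-1 0 0 -5 0" --pt "-1 0 0 0 0"

```text
time: 18.42
tool_pos: [0.4294, 0.2855, 0.1257]
tcp_rot: [-3.138, 0.002, -0.008]
wrist_force: [0.4, -0.2, -1.2]
width: 0.213
grip_force: 39.2
```

Call:
jog_arm --pt "-1 7.7 32.7 0 0" --pt "-1 7.7 32.7 0 0" --pt "-1 7.7 32.7 0 0" --pt "-1 7.7 32.7 0 0" --pt "-1 7.7 32.7 0 0" --pt "-1 7.7 32.7 0 0" --pt "-1 7.7 32.7 0 0" --pt "-1 7.7 32.7 0 0" --pt "-1 7.7 32.7 0 0" --pt "-1 7.7 32.7 0 0"

```text
time: 19.25
tool_pos: [0.5027, -0.0442, 0.1207]
tcp_rot: [-3.141, 0.002, 0.005]
wrist_force: [0.4, 1.3, -0.8]
width: 0.21
grip_force: 39.2
```

Call:
jog_arm --pt "-1 7.7 32.7 0 0" --pt "-1 7.7 32.7 0 0" --pt "-1 7.7 32.7 0 0" --pt "-1 0 0 0 0" --pt "-1 0 0 0 0" --pt "-1 0 0 0 0"

```text
time: 19.75
tool_pos: [0.5257, -0.1404, 0.1209]
tcp_rot: [-3.14, 0.004, 0.005]
wrist_force: [-0.4, 0.0, -0.9]
width: 0.213
grip_force: 39.4
```

```bash
python3 - <<'E'
from h import *
im,_=hmap('side');s=bot.read_state()
print(s['tool_pos'].round(4),s['tcp_rot'],s['width'],s['grip_force'])
cv2.imwrite('pics/s5.png',cv2.resize(im[110:190,200:310],(660,480),interpolation=2)[:,:,::-1])
E
```

```text
[ 0.5258 -0.1399  0.1212] [-3.14025275e+00  1.86139343e-03  4.51241136e-03] 0.20742365295571083 39.3948358297348
```

View pics/s5.png

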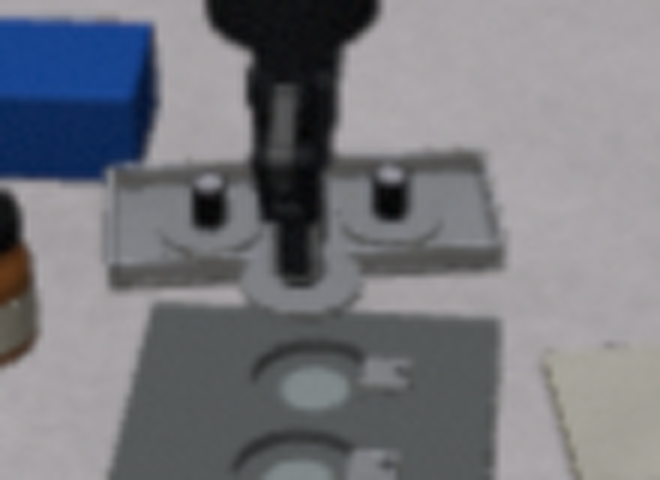

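Both finished discs are flat in the tray at (209,200) and (391,190). The held disc is level at (300,280) above seat0. I do a trial insertion using the pocket's +x rim to tilt it.

Call:
jog_arm --pt "-1 2 1 15 0" --pt "-1 0 0 20 0" --pt "-1 0 0 10 0" --pt "-1 0 0 3 0" --pt "-1 0 0 0 0" --pt "-1 0 0 0 0" --pt "-1 0 0 0 0" --force 20

```text
time: 20.38
tool_pos: [0.53, -0.1418, 0.0757]
tcp_rot: [3.141, -0.001, 0.003]
wrist_force: [0.3, 0.9, -0.5]
width: 0.211
grip_force: 39.4
```

Call:
jog_arm --pt "-1 0 0 2 0" --pt "-1 0 0 2 0" --pt "-1 0 0 2 0" --pt "-1 0 0 2 0" --pt "-1 0 0 0 0" --pt "-1 0 0 0 0"

```text
time: 20.88
tool_pos: [0.5294, -0.1421, 0.0685]
tcp_rot: [3.141, -0.002, 0.0]
wrist_force: [-5.4, 1.2, 10.9]
width: 0.214
grip_force: 40.5
```

Call:
jog_arm --pt "-1 -1 0 2 0" --pt "-1 -1 0 2 0" --pt "-1 0 0 0 0" --pt "-1 0 0 0 0"

```text
time: 21.22
tool_pos: [0.529, -0.1422, 0.0679]
tcp_rot: [3.141, -0.003, 0.005]
wrist_force: [-10.0, 3.0, 27.6]
width: 0.214
grip_force: 42.3
```

```bash
python3 - <<'E'
from h import *
im,_=hmap('side');s=bot.read_state()
print(s['tool_pos'].round(4),s['wrist_force'],s['width'],s['grip_force'])
cv2.imwrite('pics/s6.png',cv2.resize(im[140:200,210:290],(640,480),interpolation=2)[:,:,::-1])
E
```

```text
[ 0.529  -0.1423  0.0679] [-9.60301718  4.31740452 28.16115709] 0.21132047692982764 42.26617634296417
```

View pics/s6.png

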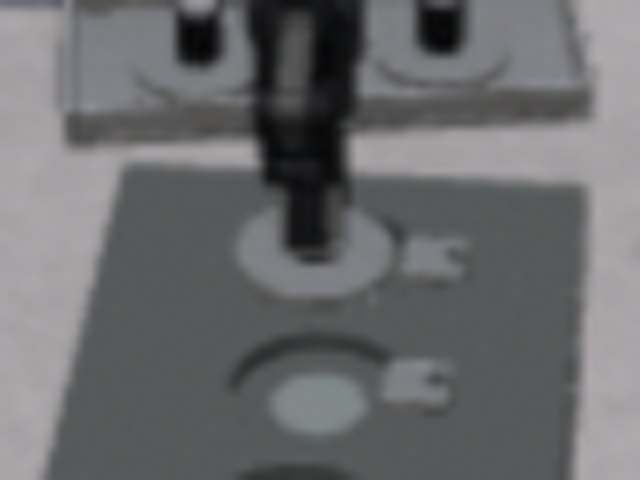

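The rim has no leverage: the circle crossings lie near the disc's middle, and I read 28 N with no tilt. Instead I'll pre-tilt the disc against the imager's straight -x deck edge, so I lift and measure that edge.

Call:
jog_arm --pt "-1 0 0 -15 0" --pt "-1 0 0 -20 0" --pt "-1 0 0 -15 0" --pt "-1 0 0 0 0" --pt "-1 0 0 0 0"

```text
time: 21.68
tool_pos: [0.528, -0.1423, 0.1135]
tcp_rot: [3.141, -0.002, 0.004]
wrist_force: [-0.7, 0.1, -1.0]
width: 0.213
grip_force: 39.3
```

```bash
cat >> h.py <<'E'
def tilt(c,r=.034,zr=(-.03,.012)):
    "plane fit of held disc's top near c=(x,y,z) from the side view: returns tilt about y (deg, +x up positive), about x, centre of disc"
    im,X=hmap('side'); g=im.astype(int).sum(2)
    m=(np.hypot(X[...,0]-c[0],X[...,1]-c[1])<r)&(X[...,2]>c[2]+zr[0])&(X[...,2]<c[2]+zr[1])&(g>280)
    P=X[m]; 
    for _ in range(4):
        A=np.c_[P[:,0]-c[0],P[:,1]-c[1],np.ones(len(P))]; k=np.linalg.lstsq(A,P[:,2],rcond=None)[0]; e=P[:,2]-A@k
        P=P[abs(e)<max(2*np.median(abs(e)),.0012)]
    return np.degrees(np.arctan(k[:2])).round(1),len(P),P.min(0).round(4),P.max(0).round(4),k[2].round(4)
E
python3 - <<'E'
from h import *
s=bot.read_state();print(s['tool_pos'].round(4),s['width'])
im=np.load('t0.npy');g=cv2.GaussianBlur(cv2.cvtColor(im,cv2.COLOR_RGB2GRAY),(3,3),0).astype(float)
for u in range(205,320,16):
    col=g[200:222,u-2:u+3].mean(1);i=np.argmax(np.diff(col));print(u,200+i+.5,ray('top',[[u,200+i+.5]],.055)[0].round(4),end=' | ')
p=s['tool_pos'];print(tilt((p[0],p[1],p[2]-.008)))
E
```

```text
[ 0.528  -0.1423  0.1135] 0.21322391450699954
205 211.5 [0.4361 0.1325 0.055 ] | 221 210.5 [0.4384 0.0896 0.055 ] | 237 210.5 [0.4381 0.0467 0.055 ] | 253 211.5 [0.435  0.0038 0.055 ] | 269 211.5 [ 0.4346 -0.0392  0.055 ] | 285 211.5 [ 0.4342 -0.0822  0.055 ] | 301 211.5 [ 0.4338 -0.1252  0.055 ] | 317 211.5 [ 0.4334 -0.1683  0.055 ] | (array([0.2, 0.1]), 98, array([ 0.4989, -0.1655,  0.1041]), array([ 0.5525, -0.1166,  0.1074]), np.float64(0.1058))
```

Call:
jog_arm --pt "-1 -28 0 0 0" --pt "-1 -28 0 0 0" --pt "-1 -28 0 0 0" --pt "-1 -28 0 0 0" --pt "-1 0 0 15 0" --pt "-1 0 0 17 0" --pt "-1 0 0 8 0" --pt "-1 0 0 0 0" --pt "-1 0 0 0 0"

```text
time: 22.48
tool_pos: [0.4143, -0.1414, 0.0715]
tcp_rot: [-3.14, 0.002, 0.004]
wrist_force: [-0.2, 0.5, -1.1]
width: 0.211
grip_force: 39.4
```

Call:
jog_arm --pt "-1 0 0 3 0" --pt "-1 0 0 3 0" --pt "-1 0 0 3 0" --pt "-1 0 0 2 0" --pt "-1 0 0 0 0" --pt "-1 0 0 0 0"

```text
time: 22.98
tool_pos: [0.4159, -0.1421, 0.0639]
tcp_rot: [3.141, -0.001, 0.001]
wrist_force: [-6.7, 1.8, 14.3]
width: 0.211
grip_force: 43.9
```

```bash
python3 - <<'E'
from h import *
s=bot.read_state();p=s['tool_pos'];print(p.round(4),s['wrist_force'])
print(tilt((p[0],p[1],p[2]-.008)))
E
```

```text
[ 0.4159 -0.1421  0.0639] [-6.74396016  1.78894098 14.28160889]
(array([ 5.2, -0.2]), 101, array([ 0.387 , -0.1639,  0.0543]), array([ 0.4409, -0.1128,  0.062 ]), np.float64(0.0585))
```

Call:
jog_arm --pt "-1 0 0 2 0" --pt "-1 0 0 2 0" --pt "-1 0 0 0 0" --pt "-1 0 0 0 0" --pt "-1 0 0 -15 0" --pt "-1 0 0 -15 0" --pt "-1 0 0 0 0" --pt "-1 0 0 0 0"

```text
time: 23.7
tool_pos: [0.4166, -0.1423, 0.0888]
tcp_rot: [3.14, -0.002, 0.005]
wrist_force: [0.0, 0.6, -0.3]
width: 0.214
grip_force: 45.0
```

```bash
python3 - <<'E'
from h import *
s=bot.read_state();p=s['tool_pos'];print(p.round(4),s['wrist_force'])
print(tilt((p[0],p[1],p[2]-.008)))
E
```

```text
[ 0.4166 -0.1423  0.0888] [ 0.03353256  0.57760107 -0.28450971]
(array([6.2, 0.2]), 74, array([ 0.3883, -0.1625,  0.0804]), array([ 0.4412, -0.1151,  0.0874]), np.float64(0.0844))
```

Call:
jog_arm --pt "-1 -6 0 6 0" --pt "-1 0 0 12 0" --pt "-1 0 0 2 0" --pt "-1 0 0 2 0" --pt "-1 0 0 2 0" --pt "-1 0 0 2 0" --pt "-1 0 0 2 0" --pt "-1 0 0 2 0" --pt "-1 0 0 2 0" --pt "-1 0 0 0 0"

```text
time: 24.58
tool_pos: [0.409, -0.1417, 0.0554]
tcp_rot: [-3.141, 0.002, 0.001]
wrist_force: [0.7, 0.5, -1.3]
width: 0.214
grip_force: 45.1
```

Call:
jog_arm --pt "-1 0 0 0 0" --pt "-1 0 0 -12 0" --pt "-1 0 0 -15 0" --pt "-1 0 0 0 0" --pt "-1 0 0 0 0"

```text
time: 25.0
tool_pos: [0.4103, -0.1422, 0.0836]
tcp_rot: [3.14, -0.002, 0.004]
wrist_force: [-0.7, -0.5, -0.6]
width: 0.212
grip_force: 45.1
```

```bash
python3 - <<'E'
from h import *
s=bot.read_state();p=s['tool_pos'];print(p.round(4),s['wrist_force'])
print(tilt((p[0],p[1],p[2]-.008)))
E
```

```text
[ 0.4103 -0.1422  0.0836] [-0.72864116 -0.54322788 -0.57719962]
(array([8.1, 0.8]), 95, array([ 0.3798, -0.1631,  0.0744]), array([ 0.4331, -0.1161,  0.0836]), np.float64(0.0798))
```

Call:
jog_arm --pt "-1 4 0 4 0" --pt "-1 0 0 8 0" --pt "-1 0 0 2 0" --pt "-1 0 0 2 0" --pt "-1 0 0 2 0" --pt "-1 0 0 2 0" --pt "-1 0 0 2 0" --pt "-1 0 0 2 0" --pt "-1 0 0 2 0" --pt "-1 0 0 0 0"

```text
time: 25.88
tool_pos: [0.4126, -0.1418, 0.0579]
tcp_rot: [-3.141, 0.002, 0.003]
wrist_force: [-8.1, 1.1, 14.8]
width: 0.213
grip_force: 47.6
```

Call:
jog_arm --pt "-1 0 0 0 0" --pt "-1 0 0 -12 0" --pt "-1 0 0 -15 0" --pt "-1 0 0 0 0" --pt "-1 0 0 0 0"

```text
time: 26.3
tool_pos: [0.4142, -0.1422, 0.0844]
tcp_rot: [3.141, -0.002, 0.004]
wrist_force: [-0.4, 0.0, -0.7]
width: 0.215
grip_force: 45.9
```

```bash
python3 - <<'E'
from h import *
s=bot.read_state();p=s['tool_pos'];print(p.round(4),s['wrist_force'])
print(tilt((p[0],p[1],p[2]-.008)))
E
```

```text
[ 0.4142 -0.1422  0.0844] [-0.37847587  0.00878732 -0.7046691 ]
(array([10.2,  0.2]), 84, array([ 0.3854, -0.1643,  0.0752]), array([ 0.4355, -0.1136,  0.0854]), np.float64(0.0813))
```

Call:
jog_arm --pt "-1 1 0 8 0" --pt "-1 0 0 10 0" --pt "-1 0 0 3 0" --pt "-1 0 0 2 0" --pt "-1 0 0 2 0" --pt "-1 0 0 2 0" --pt "-1 0 0 2 0" --pt "-1 0 0 2 0" --pt "-1 0 0 2 0" --pt "-1 0 0 0 0"

```text
time: 27.18
tool_pos: [0.4119, -0.1415, 0.0524]
tcp_rot: [-3.14, 0.001, 0.01]
wrist_force: [-17.2, 3.6, 28.7]
width: 0.21
grip_force: 65.1
```

Call:
jog_arm --pt "-1 0 0 0 0" --pt "-1 0 0 -15 0" --pt "-1 0 0 -15 0" --pt "-1 0 0 0 0" --pt "-1 0 0 0 0"

```text
time: 27.6
tool_pos: [0.415, -0.1421, 0.081]
tcp_rot: [3.141, -0.002, 0.003]
wrist_force: [-0.2, -0.6, -0.8]
width: 0.215
grip_force: 51.2
```

```bash
python3 - <<'E'
from h import *
s=bot.read_state();p=s['tool_pos'];print(p.round(4),s['wrist_force'])
print(tilt((p[0],p[1],p[2]-.008)))
E
```

```text
[ 0.415  -0.1421  0.081 ] [-0.24792817 -0.59247499 -0.83596478]
(array([19.3,  1. ]), 54, array([ 0.3878, -0.1633,  0.0689]), array([ 0.4263, -0.114 ,  0.0833]), np.float64(0.0791))
```

The tilt is 19°, which suits insertion. I carry the disc to seat0.

Call:
jog_arm --pt "-1 0 0 -12 0" --pt "-1 0 0 -12 0" --pt "-1 27.7 -0.5 0 0" --pt "-1 27.7 0 0 0" --pt "-1 27.7 0 0 0" --pt "-1 27.7 0 0 0" --pt "-1 0 0 0 0" --pt "-1 0 0 10 0" --pt "-1 0 0 0 0" --pt "-1 0 0 0 0"

```text
time: 28.48
tool_pos: [0.522, -0.1407, 0.0921]
tcp_rot: [-3.14, 0.002, 0.008]
wrist_force: [0.0, -0.4, -0.9]
width: 0.213
grip_force: 51.2
```

Call:
jog_arm --pt "-1 0 0 10 0" --pt "-1 0 0 8 0" --pt "-1 0 0 4 0" --pt "-1 0 0 3 0" --pt "-1 0 0 0 0" --pt "-1 0 0 0 0"

```text
time: 28.98
tool_pos: [0.5246, -0.1414, 0.0694]
tcp_rot: [-3.141, 0.002, 0.001]
wrist_force: [-0.3, 0.4, -0.7]
width: 0.212
grip_force: 51.2
```

```bash
python3 - <<'E'
from h import *
im,_=hmap('side');s=bot.read_state();p=s['tool_pos']
print(p.round(4),s['wrist_force'],s['width'])
print(tilt((p[0],p[1],p[2]-.004)))
cv2.imwrite('pics/s7.png',cv2.resize(im[140:200,210:290],(640,480),interpolation=2)[:,:,::-1])
E
```

```text
[ 0.5248 -0.1414  0.0697] [ 0.81512227  0.00638361 -0.56165949] 0.21045846808207833
(array([19.8,  2.4]), 85, array([ 0.4931, -0.163 ,  0.0578]), array([ 0.5468, -0.1095,  0.0771]), np.float64(0.068))
```

View pics/s7.png

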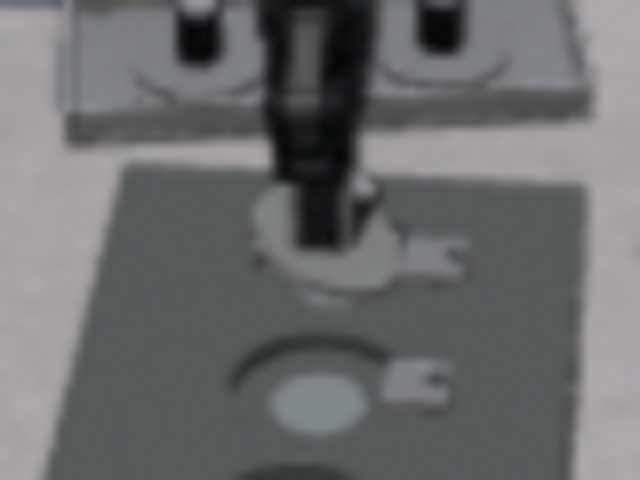

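The tilted disc's low edge sits at (395,265), right beside the lip. I shift it slightly +x, lower it, then slide it under.

Call:
jog_arm --pt "-1 1.5 0 0 0" --pt "-1 0 0 2 0" --pt "-1 0 0 2 0" --pt "-1 0 0 2 0" --pt "-1 0 0 1 0" --pt "-1 0 0 0 0" --pt "-1 0 0 0 0"

```text
time: 29.67
tool_pos: [0.5268, -0.1415, 0.0631]
tcp_rot: [3.141, -0.002, 0.001]
wrist_force: [-1.4, 0.4, 2.6]
width: 0.216
grip_force: 50.9
```

Call:
jog_arm --pt "-1 -2 0 0 0" --pt "-1 -2 0 0 0" --pt "-1 -2 0 0 0" --pt "-1 -2 0 0 0" --pt "-1 0 0 0 0" --pt "-1 0 0 0 0"

```text
time: 30.17
tool_pos: [0.5186, -0.1416, 0.063]
tcp_rot: [3.141, -0.002, 0.001]
wrist_force: [1.3, 0.4, 4.9]
width: 0.215
grip_force: 51.0
```

```bash
python3 - <<'E'
from h import *
im,_=hmap('side');s=bot.read_state();p=s['tool_pos']
print(p.round(4),s['wrist_force'],s['width'])
print(tilt((p[0],p[1],p[2]-.004)))
cv2.imwrite('pics/s8.png',cv2.resize(im[140:200,210:290],(640,480),interpolation=2)[:,:,::-1])
E
```

```text
[ 0.5186 -0.1416  0.063 ] [ 0.71532591 -0.94668767  4.22769822] 0.2139688984883109
(array([17.5,  0.3]), 70, array([ 0.4932, -0.1602,  0.0536]), array([ 0.5399, -0.1133,  0.0686]), np.float64(0.0615))
```

View pics/s8.png

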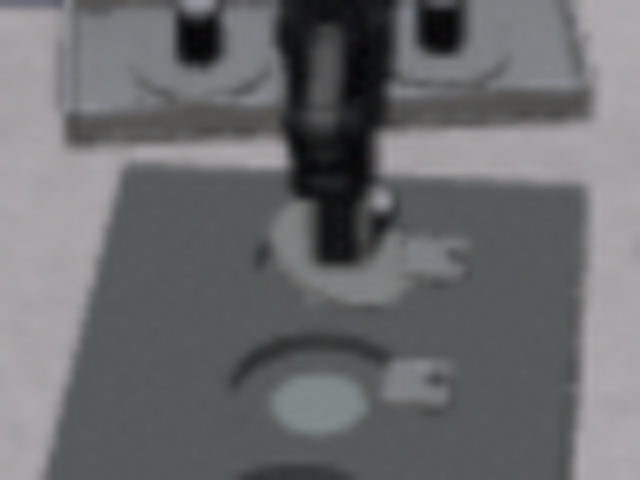

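It is going under the lip. I slide a bit more, then release.

Call:
jog_arm --pt "-1 -1.5 0 0 0" --pt "-1 -1.5 0 0 0" --pt "-1 -1 0 0 0" --pt "-1 0 0 0 0" --pt "-1 0 0 0 0"

```text
time: 30.68
tool_pos: [0.5171, -0.1418, 0.0635]
tcp_rot: [3.141, -0.003, 0.009]
wrist_force: [7.9, -0.5, 0.3]
width: 0.212
grip_force: 52.0
```

Call:
jog_arm --pt "-0.4 0 0 0 0" --pt "-0.2 0 0 0 0" --pt "-0.2 0 0 0 0" --pt "-0.2 0 0 0 0" --pt "-0.2 0 0 -10 0" --pt "-0.2 0 0 -15 0" --pt "-0.2 0 0 -25 0" --pt "-0.2 0 0 0 0"

```text
time: 31.35
tool_pos: [0.5174, -0.1424, 0.1177]
tcp_rot: [3.139, -0.002, 0.011]
wrist_force: [1.4, -0.5, 1.1]
width: 0.4
grip_force: 0.0
```

```bash
cat >> h.py <<'E'
def disc(cx,cy,zt):
    "flatness of a disc lying free: plane fit from side view + knob by top of knob in side depth"
    r=tilt((cx,cy,zt),r=.027,zr=(-.008,.014)); im,X=hmap('side')
    b=[(x[2]).round(4) for x in blobs(X,(cx-.03,cx+.03,cy-.03,cy+.03),zt+.018,zt+.04,4)]
    return r,b
E
python3 - <<'E'
from h import *
s=bot.read_state();print(s['tool_pos'].round(4))
print(disc(.5205,-.1413,.051)); print(disc(.594,-.334,.009))
E
```

```text
[ 0.5174 -0.1424  0.1177]
((array([-1.8,  1. ]), 64, array([ 0.4959, -0.1636,  0.0508]), array([ 0.545 , -0.1208,  0.0545]), np.float64(0.0524)), [array([ 0.5181, -0.1401,  0.0758])])
((array([-0.1, -1. ]), 57, array([ 0.569 , -0.3572,  0.0081]), array([ 0.6193, -0.3111,  0.0116]), np.float64(0.0099)), [array([ 0.5929, -0.3313,  0.0344])])
```

The disc lies flat in seat0. Next I go for the second one at (.543,.283).

Call:
jog_arm --pt "0 2.1 -32.8 0 0" --pt "0 2.1 -32.8 0 0" --pt "0 2.1 -32.8 0 0" --pt "0 2.1 -32.8 0 0" --pt "0 2.1 -32.8 0 0" --pt "0 2.1 -32.8 0 0" --pt "0 2.1 -32.8 0 0" --pt "0 2.1 -32.8 0 0" --pt "0 2.1 -32.8 0 0" --pt "0 2.1 -32.8 0 0"

```text
time: 32.38
tool_pos: [0.5345, 0.1879, 0.1112]
tcp_rot: [3.141, -0.002, -0.004]
wrist_force: [0.8, 0.1, -0.9]
width: 0.503
grip_force: 0.0
```

Call:
jog_arm --pt "0 2.1 -32.8 0 0" --pt "0 2.1 -32.8 0 0" --pt "0 2.1 -32.8 0 0" --pt "0 0 0 25 0" --pt "0 0 0 25 0" --pt "0 0 0 0 0" --pt "0 0 0 0 0" --pt "0 0 0 0 0"

```text
time: 33.05
tool_pos: [0.5421, 0.2845, 0.0625]
tcp_rot: [3.141, -0.003, -0.002]
wrist_force: [0.7, 0.6, -0.3]
width: 0.502
grip_force: 0.0
```

```bash
python3 - <<'E'
from h import *
s=bot.read_state();print(s['tool_pos'].round(4))
im,X=hmap(); knobs(X); im,X=hmap('side')
for b in blobs(X,(.38,.62,.2,.45),.018,.042): print('side',b[2].round(4))
E
```

```text
[0.5421 0.2845 0.0625]
deck [307.5 179.3] 47 [ 0.5189 -0.1419  0.0743] ray [ 0.5188 -0.1417  0.076 ]
deck [203.1 186.7] 112 [0.5017 0.1357 0.0726] ray [0.5014 0.1353 0.076 ]
side [0.5417 0.2882 0.0268]
side [0.5549 0.389  0.0281]
side [0.4549 0.3872 0.0288]
```

Call:
jog_arm --pt "0 2 0 15 0" --pt "0 0 0 18 0" --pt "0 0 0 12 0" --pt "0 0 0 0 0" --pt "-1 0 0 0 0" --pt "-1 0 0 0 0" --pt "-1 0 0 0 0" --pt "-1 0 0 0 0" --pt "-1 0 0 0 0" --pt "-1 0 0 0 0" --force 20

```text
time: 33.98
tool_pos: [0.5451, 0.2853, 0.0188]
tcp_rot: [-3.141, 0.002, -0.003]
wrist_force: [0.5, -0.0, 3.1]
width: 0.22
grip_force: 20.4
```

Call:
jog_arm --pt "-1 0 0 -10 0" --pt "-1 0 0 -20 0" --pt "-1 0 0 -25 0" --pt "-1 0 0 -25 0" --pt "-1 0 0 -20 0" --pt "-1 0 0 0 0" --pt "-1 0 0 0 0"

```text
time: 34.57
tool_pos: [0.5454, 0.2856, 0.1197]
tcp_rot: [-3.14, 0.002, -0.005]
wrist_force: [0.1, -1.3, -1.7]
width: 0.219
grip_force: 20.1
```

Call:
jog_arm --pt "-1 -10.8 29.8 0 0" --pt "-1 -10.8 29.8 0 0" --pt "-1 -10.8 29.8 0 0" --pt "-1 -10.8 29.8 0 0" --pt "-1 -10.8 29.8 0 0" --pt "-1 -10.8 29.8 0 0" --pt "-1 -10.8 29.8 0 0" --pt "-1 -10.8 29.8 0 0" --pt "-1 -10.8 29.8 0 0" --pt "-1 -10.8 29.8 0 0"

```text
time: 35.4
tool_pos: [0.4334, -0.0139, 0.1158]
tcp_rot: [-3.141, 0.001, 0.006]
wrist_force: [1.3, -0.6, -1.0]
width: 0.219
grip_force: 20.1
```

Call:
jog_arm --pt "-1 -10.8 29.8 0 0" --pt "-1 -10.8 29.8 0 0" --pt "-1 0 0 0 0" --pt "-1 0 0 15 0" --pt "-1 0 0 15 0" --pt "-1 0 0 10 0" --pt "-1 0 0 0 0" --pt "-1 0 0 0 0"

```text
time: 36.07
tool_pos: [0.4129, -0.0718, 0.0763]
tcp_rot: [-3.141, 0.001, 0.006]
wrist_force: [0.7, -0.2, -0.4]
width: 0.219
grip_force: 20.2
```

```bash
python3 - <<'E'
from h import *
s=bot.read_state();p=s['tool_pos'];print(p.round(4),s['width'],s['grip_force'])
print(tilt((p[0],p[1],p[2]-.012)))
E
```

```text
[ 0.4129 -0.0718  0.0763] 0.2189876600387256 20.18985092639923
(array([0.1, 0.3]), 108, array([ 0.384 , -0.0957,  0.0622]), array([ 0.4377, -0.0426,  0.0651]), np.float64(0.0636))
```

Call:
jog_arm --pt "-1 0 0 3 0" --pt "-1 0 0 2 0" --pt "-1 0 0 2 0" --pt "-1 0 0 2 0" --pt "-1 0 0 2 0" --pt "-1 0 0 0 0" --pt "-1 0 0 0 0"

```text
time: 36.7
tool_pos: [0.4137, -0.0724, 0.0674]
tcp_rot: [-3.142, 0.002, 0.003]
wrist_force: [-4.7, 0.1, 7.0]
width: 0.216
grip_force: 22.5
```

Call:
jog_arm --pt "-1 0 0 -12 0" --pt "-1 0 0 -15 0" --pt "-1 0 0 0 0" --pt "-1 0 0 0 0"

```text
time: 37.03
tool_pos: [0.4156, -0.0727, 0.0947]
tcp_rot: [3.141, -0.002, 0.005]
wrist_force: [-0.7, -0.6, -1.7]
width: 0.217
grip_force: 21.9
```

```bash
python3 - <<'E'
from h import *
s=bot.read_state();p=s['tool_pos'];print(p.round(4),s['width'],s['grip_force'])
print(tilt((p[0],p[1],p[2]-.010)))
E
```

```text
[ 0.4156 -0.0727  0.0947] 0.2166873534089013 21.850620210170746
(array([8.4, 0.1]), 145, array([ 0.3876, -0.1001,  0.0781]), array([ 0.4407, -0.045 ,  0.0889]), np.float64(0.0835))
```

Call:
jog_arm --pt "-1 -0.5 0 12 0" --pt "-1 0 0 10 0" --pt "-1 0 0 3 0" --pt "-1 0 0 2 0" --pt "-1 0 0 2 0" --pt "-1 0 0 2 0" --pt "-1 0 0 2 0" --pt "-1 0 0 0 0" --pt "-1 0 0 0 0"

```text
time: 37.83
tool_pos: [0.4122, -0.0722, 0.0602]
tcp_rot: [-3.141, 0.002, 0.006]
wrist_force: [-5.6, -0.1, 5.0]
width: 0.222
grip_force: 24.3
```

Call:
jog_arm --pt "-1 0 0 -15 0" --pt "-1 0 0 -18 0" --pt "-1 0 0 0 0" --pt "-1 0 0 0 0"

```text
time: 38.17
tool_pos: [0.4147, -0.0726, 0.0941]
tcp_rot: [3.141, -0.002, 0.003]
wrist_force: [-0.7, 0.3, -1.8]
width: 0.22
grip_force: 23.7
```

```bash
python3 - <<'E'
from h import *
s=bot.read_state();p=s['tool_pos'];print(p.round(4),s['width'],s['grip_force'])
print(tilt((p[0],p[1],p[2]-.010)))
E
```

```text
[ 0.4147 -0.0726  0.0941] 0.22033658286550822 23.683873414993286
(array([18.5, -0.9]), 111, array([ 0.3874, -0.098 ,  0.0762]), array([ 0.4384, -0.0452,  0.0948]), np.float64(0.0857))
```

Call:
jog_arm --pt "-1 0 0 -15 0" --pt "-1 28.2 -1 0 0" --pt "-1 28.2 0 0 0" --pt "-1 28.2 0 0 0" --pt "-1 28.2 0 0 0" --pt "-1 0 0 0 0" --pt "-1 0 0 10 0" --pt "-1 0 0 10 0" --pt "-1 0 0 8 0" --pt "-1 0 0 0 0"

```text
time: 39.05
tool_pos: [0.5235, -0.0712, 0.0772]
tcp_rot: [-3.141, 0.003, 0.008]
wrist_force: [1.4, 0.1, -2.5]
width: 0.219
grip_force: 23.6
```

Call:
jog_arm --pt "-1 0 0 3 0" --pt "-1 0 0 0 0" --pt "-1 0 0 0 0"

```text
time: 39.3
tool_pos: [0.526, -0.0716, 0.0777]
tcp_rot: [-3.142, 0.002, 0.001]
wrist_force: [0.1, 0.6, -1.0]
width: 0.22
grip_force: 23.7
```

```bash
python3 - <<'E'
from h import *
s=bot.read_state();p=s['tool_pos'];print(p.round(4),s['wrist_force'],s['grip_force'])
print(tilt((p[0],p[1],p[2]-.010)))
E
```

```text
[ 0.526  -0.0716  0.0777] [ 0.08727479  0.59815003 -0.99867213] 23.65746796131134
(array([18.4, -0.8]), 91, array([ 0.4956, -0.0943,  0.059 ]), array([ 0.5506, -0.0454,  0.0772]), np.float64(0.0693))
```

Call:
jog_arm --pt "-1 1.5 0 0 0" --pt "-1 0 0 2 0" --pt "-1 0 0 2 0" --pt "-1 0 0 2 0" --pt "-1 0 0 2 0" --pt "-1 0 0 0 0" --pt "-1 0 0 0 0"

```text
time: 39.93
tool_pos: [0.528, -0.0716, 0.0695]
tcp_rot: [-3.142, 0.002, 0.0]
wrist_force: [0.8, 0.4, -0.5]
width: 0.221
grip_force: 23.8
```

Call:
jog_arm --pt "-1 -2 0 0 0" --pt "-1 -2 0 0 0" --pt "-1 -2 0 0 0" --pt "-1 -2 0 0 0" --pt "-1 0 0 0 0" --pt "-1 0 0 0 0"

```text
time: 40.43
tool_pos: [0.5198, -0.0716, 0.0697]
tcp_rot: [-3.142, 0.002, 0.0]
wrist_force: [-0.2, -0.5, -1.7]
width: 0.224
grip_force: 23.8
```

```bash
python3 - <<'E'
from h import *
s=bot.read_state();p=s['tool_pos'];print(p.round(4),s['wrist_force'],s['grip_force'])
print(tilt((p[0],p[1],p[2]-.010)))
E
```

```text
[ 0.5198 -0.0716  0.0697] [-0.17187021 -0.47011294 -1.67653396] 23.778215646743774
(array([17.8, -1.9]), 101, array([ 0.4958, -0.0936,  0.0528]), array([ 0.5449, -0.0446,  0.0709]), np.float64(0.0618))
```

Call:
jog_arm --pt "-1 0 0 1.5 0" --pt "-1 -1.5 0 1 0" --pt "-1 -1.5 0 0 0" --pt "-1 -1 0 0 0" --pt "-1 0 0 0 0" --pt "-1 0 0 0 0"

```text
time: 40.98
tool_pos: [0.5192, -0.0719, 0.0692]
tcp_rot: [3.141, -0.002, 0.01]
wrist_force: [4.3, 1.1, 5.0]
width: 0.222
grip_force: 24.2
```

Call:
jog_arm --pt "-0.4 0 0 0 0" --pt "-0.2 0 0 0 0" --pt "-0.2 0 0 0 0" --pt "-0.2 0 0 0 0" --pt "-0.2 0 0 -10 0" --pt "-0.2 0 0 -15 0" --pt "-0.2 0 0 -25 0" --pt "-0.2 0 0 0 0"

```text
time: 41.65
tool_pos: [0.5192, -0.0722, 0.1221]
tcp_rot: [3.14, -0.002, 0.011]
wrist_force: [1.6, -0.6, 1.0]
width: 0.4
grip_force: 0.0
```

```bash
python3 - <<'E'
from h import *
s=bot.read_state();print(s['tool_pos'].round(4))
print(disc(.521,-.0715,.051)); print(disc(.5205,-.1413,.051))
E
```

```text
[ 0.5192 -0.0722  0.1221]
((array([0.7, 1.8]), 81, array([ 0.4983, -0.0932,  0.0505]), array([ 0.5462, -0.0464,  0.0542]), np.float64(0.0521)), [array([ 0.5197, -0.0706,  0.0756])])
((array([-0.2,  0.4]), 49, array([ 0.4986, -0.1635,  0.0514]), array([ 0.5452, -0.1185,  0.0536]), np.float64(0.0523)), [array([ 0.5104, -0.1418,  0.0757])])
```

Call:
jog_arm --pt "0 -4.5 -32.6 0 0" --pt "0 -4.5 -32.6 0 0" --pt "0 -4.5 -32.6 0 0" --pt "0 -4.5 -32.6 0 0" --pt "0 -4.5 -32.6 0 0" --pt "0 -4.5 -32.6 0 0" --pt "0 -4.5 -32.6 0 0" --pt "0 -4.5 -32.6 0 0" --pt "0 -4.5 -32.6 0 0" --pt "0 -4.5 -32.6 0 0"

```text
time: 42.68
tool_pos: [0.4699, 0.2555, 0.1157]
tcp_rot: [3.14, -0.002, -0.004]
wrist_force: [1.0, -0.4, 0.8]
width: 0.497
grip_force: 0.0
```

Call:
jog_arm --pt "0 -4.5 -32.6 0 0" --pt "0 -4.5 -32.6 0 0" --pt "0 -4.5 -32.6 0 0" --pt "0 -4.5 -32.6 0 0" --pt "0 0 0 25 0" --pt "0 0 0 25 0" --pt "0 0 0 0 0" --pt "0 0 0 0 0" --pt "0 0 0 0 0"

```text
time: 43.43
tool_pos: [0.4535, 0.3844, 0.067]
tcp_rot: [3.141, -0.003, -0.002]
wrist_force: [-0.8, 0.2, 0.3]
width: 0.501
grip_force: 0.0
```

```bash
python3 - <<'E'
from h import *
s=bot.read_state();print(s['tool_pos'].round(4))
im,X=hmap(); knobs(X); im,X=hmap('side')
for b in blobs(X,(.35,.65,.2,.48),.018,.042): print('side',b[2].round(4))
E
```

```text
[0.4535 0.3844 0.067 ]
wait [114.6 169.1] 46 [0.5556 0.386  0.0276] ray [0.5554 0.3853 0.03  ]
deck [281.2 179. ] 42 [ 0.5201 -0.0717  0.0748] ray [ 0.5199 -0.0717  0.076 ]
deck [307.5 179.3] 48 [ 0.5189 -0.1419  0.074 ] ray [ 0.5187 -0.1416  0.076 ]
deck [203.5 186.7] 130 [0.5017 0.1346 0.072 ] ray [0.5014 0.1342 0.076 ]
side [0.5551 0.3891 0.0286]
side [0.4545 0.3919 0.0273]
```

Call:
jog_arm --pt "0 2.5 0 17 0" --pt "0 0 0 18 0" --pt "0 0 0 14 0" --pt "0 0 0 0 0" --pt "-1 0 0 0 0" --pt "-1 0 0 0 0" --pt "-1 0 0 0 0" --pt "-1 0 0 0 0" --pt "-1 0 0 0 0" --pt "-1 0 0 0 0" --force 20

```text
time: 44.37
tool_pos: [0.4574, 0.3856, 0.0199]
tcp_rot: [-3.14, 0.002, -0.004]
wrist_force: [0.4, -1.1, 6.2]
width: 0.222
grip_force: 20.3
```

Call:
jog_arm --pt "-1 0 0 -10 0" --pt "-1 0 0 -20 0" --pt "-1 0 0 -25 0" --pt "-1 0 0 -25 0" --pt "-1 0 0 -20 0" --pt "-1 0 0 0 0" --pt "-1 0 0 0 0"

```text
time: 44.95
tool_pos: [0.457, 0.3856, 0.1199]
tcp_rot: [-3.139, 0.002, -0.004]
wrist_force: [0.3, 0.4, -0.9]
width: 0.221
grip_force: 19.7
```

Call:
jog_arm --pt "-1 -3.5 32.3 0 0" --pt "-1 -3.5 32.3 0 0" --pt "-1 -3.5 32.3 0 0" --pt "-1 -3.5 32.3 0 0" --pt "-1 -3.5 32.3 0 0" --pt "-1 -3.5 32.3 0 0" --pt "-1 -3.5 32.3 0 0" --pt "-1 -3.5 32.3 0 0" --pt "-1 -3.5 32.3 0 0" --pt "-1 -3.5 32.3 0 0"

```text
time: 45.78
tool_pos: [0.4185, 0.0604, 0.1162]
tcp_rot: [3.141, -0.001, -0.006]
wrist_force: [-0.0, -0.6, -1.0]
width: 0.221
grip_force: 19.8
```

Call:
jog_arm --pt "-1 -3.5 32.3 0 0" --pt "-1 -3.5 32.3 0 0" --pt "-1 0 0 0 0" --pt "-1 0 0 15 0" --pt "-1 0 0 15 0" --pt "-1 0 0 10 0" --pt "-1 0 0 0 0" --pt "-1 0 0 0 0"

```text
time: 46.45
tool_pos: [0.4122, -0.0022, 0.0768]
tcp_rot: [-3.141, 0.001, 0.006]
wrist_force: [0.5, -0.5, -1.0]
width: 0.222
grip_force: 19.9
```

```bash
python3 - <<'E'
from h import *
s=bot.read_state();p=s['tool_pos'];print(p.round(4),s['width'],s['grip_force'])
print(tilt((p[0],p[1],p[2]-.012)))
E
```

```text
[ 0.4122 -0.0022  0.0768] 0.2219786441146971 19.888212382793427
(array([-1.9, -0.5]), 125, array([ 0.3832, -0.0279,  0.0607]), array([0.437 , 0.0248, 0.0644]), np.float64(0.0623))
```

Call:
jog_arm --pt "-1 1.5 0 0 0" --pt "-1 0 0 3 0" --pt "-1 0 0 2 0" --pt "-1 0 0 2 0" --pt "-1 0 0 2 0" --pt "-1 0 0 2 0" --pt "-1 0 0 2 0" --pt "-1 0 0 2 0" --pt "-1 0 0 0 0" --pt "-1 0 0 0 0"

```text
time: 47.33
tool_pos: [0.4145, -0.0026, 0.0635]
tcp_rot: [-3.142, 0.002, 0.003]
wrist_force: [-4.2, 0.6, 6.8]
width: 0.221
grip_force: 23.7
```

Call:
jog_arm --pt "-1 0 0 -15 0" --pt "-1 0 0 -15 0" --pt "-1 0 0 0 0" --pt "-1 0 0 0 0"

```text
time: 47.67
tool_pos: [0.4163, -0.0027, 0.094]
tcp_rot: [3.141, -0.002, 0.005]
wrist_force: [0.0, 0.3, -1.5]
width: 0.218
grip_force: 23.1
```

```bash
python3 - <<'E'
from h import *
s=bot.read_state();p=s['tool_pos'];print(p.round(4),s['width'],s['grip_force'])
print(tilt((p[0],p[1],p[2]-.010)))
E
```

```text
[ 0.4163 -0.0027  0.094 ] 0.2181850478215182 23.09997707605362
(array([16.5, -0.1]), 95, array([ 0.389 , -0.0246,  0.0746]), array([0.4405, 0.0243, 0.091 ]), np.float64(0.0835))
```

Call:
jog_arm --pt "-1 -0.5 0 12 0" --pt "-1 0 0 12 0" --pt "-1 0 0 3 0" --pt "-1 0 0 2 0" --pt "-1 0 0 2 0" --pt "-1 0 0 1 0" --pt "-1 0 0 0 0" --pt "-1 0 0 0 0"

```text
time: 48.38
tool_pos: [0.4126, -0.0025, 0.0609]
tcp_rot: [-3.141, 0.002, 0.008]
wrist_force: [-6.4, 0.7, 5.7]
width: 0.217
grip_force: 24.2
```

Call:
jog_arm --pt "-1 0 0 -15 0" --pt "-1 0 0 -18 0" --pt "-1 0 0 0 0" --pt "-1 0 0 0 0"

```text
time: 48.72
tool_pos: [0.416, -0.0027, 0.0951]
tcp_rot: [3.141, -0.002, 0.005]
wrist_force: [-0.8, 1.4, -0.8]
width: 0.218
grip_force: 23.6
```

```bash
python3 - <<'E'
from h import *
s=bot.read_state();p=s['tool_pos'];print(p.round(4),s['width'],s['grip_force'])
print(tilt((p[0],p[1],p[2]-.010)))
E
```

```text
[ 0.416  -0.0027  0.0951] 0.2180307607804296 23.630762994289398
(array([18.9,  0.2]), 119, array([ 0.389 , -0.0256,  0.0751]), array([0.4403, 0.0237, 0.0939]), np.float64(0.0855))
```

Call:
jog_arm --pt "-1 0 0 -15 0" --pt "-1 28.2 -0.7 0 0" --pt "-1 28.2 0 0 0" --pt "-1 28.2 0 0 0" --pt "-1 28.2 0 0 0" --pt "-1 0 0 0 0" --pt "-1 0 0 10 0" --pt "-1 0 0 10 0" --pt "-1 0 0 10 0" --pt "-1 0 0 0 0"

```text
time: 49.6
tool_pos: [0.5237, -0.002, 0.0753]
tcp_rot: [-3.141, 0.002, 0.01]
wrist_force: [-0.7, 0.4, -6.3]
width: 0.22
grip_force: 23.2
```

Call:
jog_arm --pt "-1 0 0 0 0" --pt "-1 0 0 0 0"

```text
time: 49.77
tool_pos: [0.5235, -0.002, 0.0764]
tcp_rot: [-3.141, 0.002, 0.011]
wrist_force: [-2.2, -0.7, -11.6]
width: 0.219
grip_force: 22.8
```

```bash
python3 - <<'E'
from h import *
s=bot.read_state();p=s['tool_pos'];print(p.round(4),s['wrist_force'],s['grip_force'])
print(tilt((p[0],p[1],p[2]-.010)))
E
```

```text
[ 0.5235 -0.002   0.0764] [ -2.242514    -0.68633154 -11.62193743] 22.794148921966553
(array([21. , -0.7]), 93, array([ 0.4963, -0.022 ,  0.0571]), array([0.5489, 0.0233, 0.0761]), np.float64(0.0667))
```

The -x edge is already under the lip, so I continue down and slide it in.

Call:
jog_arm --pt "-1 0 0 2 0" --pt "-1 0 0 2 0" --pt "-1 0 0 2 0" --pt "-1 0 0 2 0" --pt "-1 0 0 1 0" --pt "-1 0 0 0 0" --pt "-1 0 0 0 0"

```text
time: 50.4
tool_pos: [0.528, -0.0021, 0.0706]
tcp_rot: [3.142, -0.002, 0.002]
wrist_force: [0.3, 0.4, -0.2]
width: 0.221
grip_force: 23.7
```

Call:
jog_arm --pt "-1 -2 0 0 0" --pt "-1 -2 0 0 0" --pt "-1 -2 0 0 0" --pt "-1 0 0 0 0" --pt "-1 0 0 0 0"

```text
time: 50.82
tool_pos: [0.5213, -0.0021, 0.0703]
tcp_rot: [3.142, -0.002, 0.0]
wrist_force: [0.4, 0.3, 0.8]
width: 0.216
grip_force: 23.7
```

```bash
python3 - <<'E'
from h import *
s=bot.read_state();p=s['tool_pos'];print(p.round(4),s['wrist_force'],s['grip_force'])
print(tilt((p[0],p[1],p[2]-.010)))
E
```

```text
[ 0.5213 -0.0021  0.0703] [0.42236444 0.32282722 0.78399052] 23.700950145721436
(array([17.8,  0.1]), 106, array([ 0.4951, -0.0209,  0.0525]), array([0.5445, 0.0255, 0.0699]), np.float64(0.061))
```

Same state as at seat1. I finish the slide and release.

Call:
jog_arm --pt "-1 -1 0 1 0" --pt "-1 -1.5 0 1 0" --pt "-1 -1.5 0 0 0" --pt "-1 -1.5 0 0 0" --pt "-1 0 0 0 0" --pt "-1 0 0 0 0"

```text
time: 51.37
tool_pos: [0.5191, -0.0022, 0.0703]
tcp_rot: [3.141, -0.002, 0.01]
wrist_force: [4.6, 0.4, 5.2]
width: 0.215
grip_force: 24.2
```

Call:
jog_arm --pt "-0.4 0 0 0 0" --pt "-0.2 0 0 0 0" --pt "-0.2 0 0 0 0" --pt "-0.2 0 0 0 0" --pt "-0.2 0 0 -10 0" --pt "-0.2 0 0 -15 0" --pt "-0.2 0 0 -25 0" --pt "-0.2 0 0 0 0"

```text
time: 52.03
tool_pos: [0.5191, -0.0023, 0.123]
tcp_rot: [3.141, -0.002, 0.011]
wrist_force: [1.4, 0.1, 1.6]
width: 0.399
grip_force: 0.0
```

```bash
python3 - <<'E'
from h import *
s=bot.read_state();print(s['tool_pos'].round(4))
print(disc(.5215,-.002,.051)); print(disc(.521,-.0715,.051))
im,X=hmap('side')
for b in blobs(X,(.35,.65,.2,.48),.018,.042): print('side',b[2].round(4))
E
```

```text
[ 0.5191 -0.0023  0.123 ]
((array([-1.7, -0.2]), 84, array([ 0.498 , -0.0238,  0.0507]), array([0.5469, 0.0211, 0.0537]), np.float64(0.0523)), [array([ 5.195e-01, -1.000e-04,  7.600e-02])])
((array([ 1.6, -0.3]), 64, array([ 0.4957, -0.0921,  0.0505]), array([ 0.5457, -0.0459,  0.0537]), np.float64(0.0519)), [array([ 0.5113, -0.0706,  0.0746])])
side [0.5551 0.389  0.0284]
```

Call:
jog_arm --pt "0 3.2 -32.4 0 0" --pt "0 3.2 -32.4 0 0" --pt "0 3.2 -32.4 0 0" --pt "0 3.2 -32.4 0 0" --pt "0 3.2 -32.4 0 0" --pt "0 3.2 -32.4 0 0" --pt "0 3.2 -32.4 0 0" --pt "0 3.2 -32.4 0 0" --pt "0 3.2 -32.4 0 0" --pt "0 3.2 -32.4 0 0"

```text
time: 53.12
tool_pos: [0.5473, 0.323, 0.1165]
tcp_rot: [3.14, -0.002, -0.004]
wrist_force: [1.8, -0.3, 1.3]
width: 0.499
grip_force: 0.0
```

Call:
jog_arm --pt "0 3.2 -32.4 0 0" --pt "0 3.2 -32.4 0 0" --pt "0 0 0 25 0" --pt "0 0 0 25 0" --pt "0 0 0 0 0" --pt "0 0 0 0 0" --pt "0 0 0 0 0"

```text
time: 53.7
tool_pos: [0.5547, 0.3862, 0.068]
tcp_rot: [3.141, -0.003, -0.002]
wrist_force: [0.4, 0.5, 0.3]
width: 0.497
grip_force: 0.0
```

```bash
python3 - <<'E'
from h import *
s=bot.read_state();print(s['tool_pos'].round(4))
im,X=hmap(); knobs(X); im,X=hmap('side')
for b in blobs(X,(.35,.65,.2,.48),.018,.042): print('side',b[2].round(4))
E
```

```text
[0.5547 0.3862 0.068 ]
deck [255.  179.5] 44 [ 0.5194 -0.0023  0.0744] ray [ 0.5193 -0.0023  0.076 ]
deck [281.2 179.1] 42 [ 0.52   -0.0718  0.0745] ray [ 0.5199 -0.0717  0.076 ]
deck [307.5 179.3] 48 [ 0.5189 -0.1419  0.074 ] ray [ 0.5187 -0.1416  0.076 ]
deck [203.4 186.4] 103 [0.5024 0.1347 0.0731] ray [0.5021 0.1343 0.076 ]
side [0.5533 0.392  0.0272]
```

Call:
jog_arm --pt "0 2 0 17 0" --pt "0 0 0 18 0" --pt "0 0 0 14 0" --pt "0 0 0 0 0" --pt "-1 0 0 0 0" --pt "-1 0 0 0 0" --pt "-1 0 0 0 0" --pt "-1 0 0 0 0" --pt "-1 0 0 0 0" --pt "-1 0 0 0 0" --force 20

```text
time: 54.63
tool_pos: [0.5576, 0.3871, 0.0203]
tcp_rot: [-3.141, 0.002, -0.002]
wrist_force: [-0.6, -1.3, 2.4]
width: 0.218
grip_force: 20.1
```

Call:
jog_arm --pt "-1 0 0 -10 0" --pt "-1 0 0 -20 0" --pt "-1 0 0 -25 0" --pt "-1 0 0 -25 0" --pt "-1 0 0 -20 0" --pt "-1 0 0 0 0" --pt "-1 0 0 0 0"

```text
time: 55.22
tool_pos: [0.5581, 0.3874, 0.1216]
tcp_rot: [-3.139, 0.002, -0.006]
wrist_force: [-0.2, 0.1, -0.8]
width: 0.222
grip_force: 19.9
```

Call:
jog_arm --pt "-1 -14.2 32 0 0" --pt "-1 -14.2 32 0 0" --pt "-1 -14.2 32 0 0" --pt "-1 -14.2 32 0 0" --pt "-1 -14.2 32 0 0" --pt "-1 -14.2 32 0 0" --pt "-1 -14.2 32 0 0" --pt "-1 -14.2 32 0 0" --pt "-1 -14.2 32 0 0" --pt "-1 -14.2 32 0 0"

```text
time: 56.05
tool_pos: [0.4118, 0.0654, 0.1173]
tcp_rot: [3.141, -0.001, -0.005]
wrist_force: [0.9, -0.2, -0.1]
width: 0.22
grip_force: 19.9
```

Call:
jog_arm --pt "-1 0 0 0 0" --pt "-1 0 0 0 0" --pt "-1 0 0 15 0" --pt "-1 0 0 15 0" --pt "-1 0 0 10 0" --pt "-1 0 0 0 0" --pt "-1 0 0 0 0"

```text
time: 56.63
tool_pos: [0.4137, 0.0675, 0.0782]
tcp_rot: [3.142, -0.0, -0.004]
wrist_force: [-0.2, 0.1, -0.9]
width: 0.218
grip_force: 20.0
```

```bash
python3 - <<'E'
from h import *
s=bot.read_state();p=s['tool_pos'];print(p.round(4),s['width'],s['grip_force'])
print(tilt((p[0],p[1],p[2]-.012)))
E
```

```text
[0.4137 0.0675 0.0782] 0.21754305542041946 19.961673617362976
(array([0.2, 0.3]), 137, array([0.3849, 0.043 , 0.0618]), array([0.4387, 0.0949, 0.0645]), np.float64(0.0631))
```

Call:
jog_arm --pt "-1 0.5 0 4 0" --pt "-1 0 0 2 0" --pt "-1 0 0 2 0" --pt "-1 0 0 2 0" --pt "-1 0 0 2 0" --pt "-1 0 0 2 0" --pt "-1 0 0 2 0" --pt "-1 0 0 2 0" --pt "-1 0 0 0 0" --pt "-1 0 0 0 0"

```text
time: 57.52
tool_pos: [0.4143, 0.0671, 0.0617]
tcp_rot: [-3.141, 0.002, 0.002]
wrist_force: [-5.3, 1.5, 5.0]
width: 0.216
grip_force: 24.4
```

Call:
jog_arm --pt "-1 0 0 -15 0" --pt "-1 0 0 -18 0" --pt "-1 0 0 0 0" --pt "-1 0 0 0 0"

```text
time: 57.85
tool_pos: [0.4165, 0.067, 0.0953]
tcp_rot: [-3.141, 0.002, -0.006]
wrist_force: [0.1, -0.6, -1.4]
width: 0.216
grip_force: 23.7
```

```bash
python3 - <<'E'
from h import *
s=bot.read_state();p=s['tool_pos'];print(p.round(4),s['width'],s['grip_force'])
print(tilt((p[0],p[1],p[2]-.010)))
E
```

```text
[0.4165 0.067  0.0953] 0.2164495634627632 23.74803274869919
(array([20.2,  0.4]), 124, array([0.3905, 0.0458, 0.0751]), array([0.4417, 0.0936, 0.0942]), np.float64(0.0846))
```

Call:
jog_arm --pt "-1 0 0 -15 0" --pt "-1 28.5 -0.7 0 0" --pt "-1 28.5 0 0 0" --pt "-1 28.5 0 0 0" --pt "-1 28.5 0 0 0" --pt "-1 0 0 0 0" --pt "-1 0 0 0 0" --pt "-1 0 0 10 0" --pt "-1 0 0 8 0" --pt "-1 0 0 6 0"

```text
time: 58.73
tool_pos: [0.5265, 0.0673, 0.083]
tcp_rot: [3.141, -0.002, -0.005]
wrist_force: [0.4, 0.8, 0.4]
width: 0.216
grip_force: 23.8
```

Call:
jog_arm --pt "-1 0 0 0 0" --pt "-1 0 0 0 0" --pt "-1 0 0 0 0"

```text
time: 58.98
tool_pos: [0.5286, 0.0674, 0.0852]
tcp_rot: [-3.142, 0.002, 0.0]
wrist_force: [-0.4, 0.2, -1.0]
width: 0.219
grip_force: 23.8
```

```bash
python3 - <<'E'
from h import *
s=bot.read_state();p=s['tool_pos'];print(p.round(4),s['wrist_force'],s['grip_force'])
print(tilt((p[0],p[1],p[2]-.010)))
E
```

```text
[0.5286 0.0674 0.0852] [-0.41234966  0.22228492 -1.01833979] 23.753667175769806
(array([20.7, -0.2]), 149, array([0.4948, 0.0482, 0.0603]), array([0.5534, 0.0943, 0.0841]), np.float64(0.0748))
```

Call:
jog_arm --pt "-1 0 0 4 0" --pt "-1 0 0 3 0" --pt "-1 0 0 3 0" --pt "-1 0 0 2 0" --pt "-1 0 0 1 0" --pt "-1 0 0 0 0" --pt "-1 0 0 0 0"

```text
time: 59.62
tool_pos: [0.5289, 0.0674, 0.0721]
tcp_rot: [3.142, -0.002, -0.0]
wrist_force: [0.4, 0.9, -0.5]
width: 0.217
grip_force: 23.8
```

Call:
jog_arm --pt "-1 -2 0 0 0" --pt "-1 -2 0 0 0" --pt "-1 -2 0 0 0" --pt "-1 0 0 0 0" --pt "-1 0 0 0 0"

```text
time: 60.03
tool_pos: [0.5228, 0.0674, 0.0723]
tcp_rot: [-3.142, 0.002, -0.0]
wrist_force: [-0.6, -0.3, -1.6]
width: 0.221
grip_force: 23.8
```

```bash
python3 - <<'E'
from h import *
s=bot.read_state();p=s['tool_pos'];print(p.round(4),s['wrist_force'],s['grip_force'])
print(tilt((p[0],p[1],p[2]-.010)))
E
```

```text
[0.5228 0.0674 0.0723] [-0.59202734 -0.25024261 -1.56734021] 23.7538942694664
(array([18.8, -0.6]), 137, array([0.4969, 0.0449, 0.0518]), array([0.5482, 0.0991, 0.0712]), np.float64(0.0619))
```

Call:
jog_arm --pt "-1 -1 0 1.5 0" --pt "-1 -1.5 0 1 0" --pt "-1 -1.5 0 0 0" --pt "-1 -1.5 0 0 0" --pt "-1 0 0 0 0" --pt "-1 0 0 0 0"

```text
time: 60.58
tool_pos: [0.5193, 0.0675, 0.0711]
tcp_rot: [-3.141, 0.002, -0.006]
wrist_force: [4.1, 0.8, 4.4]
width: 0.218
grip_force: 24.3
```

Call:
jog_arm --pt "-0.4 0 0 0 0" --pt "-0.2 0 0 0 0" --pt "-0.2 0 0 0 0" --pt "-0.2 0 0 0 0" --pt "-0.2 0 0 -10 0" --pt "-0.2 0 0 -15 0" --pt "-0.2 0 0 -25 0" --pt "-0.2 0 0 0 0"

```text
time: 61.25
tool_pos: [0.5206, 0.0677, 0.1246]
tcp_rot: [-3.141, 0.002, -0.011]
wrist_force: [1.3, 0.0, 1.9]
width: 0.395
grip_force: 0.0
```

```bash
python3 - <<'E'
from h import *
s=bot.read_state();print(s['tool_pos'].round(4))
print(disc(.5225,.0675,.051))
E
```

```text
[0.5206 0.0677 0.1246]
((array([-0.8, -0.3]), 108, array([0.4967, 0.0458, 0.0505]), array([0.5477, 0.0925, 0.0532]), np.float64(0.0519)), [array([0.5203, 0.0685, 0.0757])])
```

All four are seated. I move over the button with the fingers shut and check everything before pressing.

Call:
jog_arm --pt "-1 -5.5 -23 0 0" --pt "-1 -5.5 -23 0 0" --pt "-1 -5.5 -22 0 0" --pt "-1 0 0 0 0" --pt "-1 0 0 0 0" --pt "-1 0 0 0 0"

```text
time: 61.85
tool_pos: [0.5004, 0.135, 0.1189]
tcp_rot: [3.141, -0.001, -0.002]
wrist_force: [0.6, -0.8, 0.4]
width: -0.001
grip_force: 0.0
```

```bash
python3 - <<'E'
from h import *
s=bot.read_state();print(s['tool_pos'].round(4),s['width'])
rd=bot.read_camera('top'); im,X=hmap('top',rd); knobs(X)
for b in blobs(X,(.43,.67,-.42,-.27),.024,.05): print('tray',b[1:], ray('top',b[0],.034))
for c in((.521,-.141),(.5215,-.0715),(.522,-.002),(.5225,.0675)): print(disc(*c,.051)[0])
for c in((.594,-.334),(.4975,-.349)): print(disc(*c,.009)[0])
im,X=hmap('side')
for b in blobs(X,(.47,.53,.11,.16),.06,.08): print('btn',b)
a=cv2.resize(im,(800,600));cv2.imwrite('pics/s9.png',a[:,:,::-1])
E
```

```text
[0.5004 0.135  0.1189] -0.0008044286671681336
deck [228.9 179.2] 44 [0.5208 0.067  0.0742] ray [0.5207 0.0669 0.076 ]
deck [255.  179.4] 43 [ 0.5196 -0.0023  0.0746] ray [ 0.5195 -0.0023  0.076 ]
deck [281.1 179.1] 43 [ 0.5198 -0.0716  0.0753] ray [ 0.5198 -0.0715  0.076 ]
deck [307.5 179.3] 47 [ 0.5188 -0.1419  0.0746] ray [ 0.5187 -0.1417  0.076 ]
tray (np.int32(64), array([ 0.64818376, -0.38749991,  0.03647559])) [[ 0.64867345 -0.38829489  0.034     ]]
tray (np.int32(43), array([ 0.59397823, -0.33451796,  0.03242306])) [[ 0.59374683 -0.33407835  0.034     ]]
tray (np.int32(44), array([ 0.49775028, -0.3495976 ,  0.03213231])) [[ 0.49762518 -0.34905615  0.034     ]]
  return _methods._mean(a, axis=axis, dtype=dtype,
  ret = ret.dtype.type(ret / rcount)
Traceback (most recent call last):
  File "h.py", line 41, in disc
    r=tilt((cx,cy,zt),r=.027,zr=(-.008,.014)); im,X=hmap('side')
  File "h.py", line 38, in tilt
    return np.degrees(np.arctan(k[:2])).round(1),len(P),P.min(0).round(4),P.max(0).round(4),k[2].round(4)
                                                        ~~~~~^^^
ValueError: zero-size array to reduction operation minimum which has no identity
```

All knobs are at their seat and tray positions; the side view is just blocked by the gripper. I press the button.

Call:
jog_arm --pt "-1 2.5 0 15 0" --pt "-1 0 0 15 0" --pt "-1 0 0 10 0" --pt "-1 0 0 2 0" --pt "-1 0 0 2 0" --pt "-1 0 0 0 0" --pt "-1 0 0 0 0"

```text
time: 62.53
tool_pos: [0.5038, 0.1352, 0.0763]
tcp_rot: [3.142, -0.003, 0.001]
wrist_force: [-1.3, -1.3, 2.0]
width: -0.001
grip_force: 0.9
```

Call:
jog_arm --pt "-1 0 0 2 0" --pt "-1 0 0 2 0" --pt "-1 0 0 2 0" --pt "-1 0 0 2 0" --pt "-1 0 0 0 0" --pt "-1 0 0 0 0"

```text
time: 63.03
tool_pos: [0.5045, 0.1355, 0.0707]
tcp_rot: [3.142, -0.002, 0.002]
wrist_force: [-7.8, -2.9, 21.5]
width: -0.001
grip_force: 10.3
```

Call:
jog_arm --pt "-1 0 0 1 0" --pt "-1 0 0 0 0" --pt "-1 0 0 -10 0" --pt "-1 0 0 -20 0" --pt "-1 0 0 -30 0" --pt "-1 0 0 -35 0" --pt "-1 0 0 -35 0" --pt "-1 0 0 0 0" --pt "-1 0 0 0 0"

```text
time: 63.78
tool_pos: [0.5059, 0.1362, 0.1998]
tcp_rot: [-3.14, 0.002, -0.011]
wrist_force: [0.2, 0.6, -1.0]
width: 0.002
grip_force: 0.0
```

Call:
jog_arm --pt "-1 -25 -25 0 0" --pt "-1 -25 -25 0 0" --pt "-1 0 -35 0 0" --pt "-1 0 -35 0 0" --pt "-1 0 -35 0 0" --pt "-1 0 0 0 0" --pt "-1 0 0 0 0" --pt "-1 0 0 0 0"

```text
time: 64.45
tool_pos: [0.4527, 0.2898, 0.1948]
tcp_rot: [3.14, -0.001, -0.004]
wrist_force: [-0.6, -0.9, -0.5]
width: -0.004
grip_force: 0.0
```

```bash
python3 - <<'E'
from h import *
rd=bot.read_camera('top'); im,X=hmap('top',rd); knobs(X)
def t(*a):
    try: print(disc(*a)[0][:2])
    except Exception as e: print('blocked')
for c in((.521,-.141),(.5215,-.0715),(.522,-.002),(.5225,.0675)): t(*c,.051)
for c in((.594,-.334),(.4975,-.349)): t(*c,.009)
im,_=bot.read_camera('side');cv2.imwrite('pics/s9.png',cv2.resize(im,(800,600))[:,:,::-1])
E
```

```text
deck [228.9 179.3] 44 [0.5205 0.0669 0.0741] ray [0.5204 0.0668 0.076 ]
deck [255.  179.4] 43 [ 0.5196 -0.0022  0.0747] ray [ 0.5195 -0.0022  0.076 ]
deck [281.2 179.1] 42 [ 0.52   -0.0718  0.0744] ray [ 0.5199 -0.0717  0.076 ]
deck [307.4 179.3] 49 [ 0.5188 -0.1417  0.0737] ray [ 0.5186 -0.1414  0.076 ]
deck [203.2 186.1] 106 [0.5031 0.1352 0.0732] ray [0.5029 0.1348 0.076 ]
blocked
(array([-12.6,   0.4]), 12)
(array([5.9, 3.6]), 51)
(array([-1.4,  0.9]), 138)
(array([ 1.1, -0.6]), 56)
blocked
  return _methods._mean(a, axis=axis, dtype=dtype,
  ret = ret.dtype.type(ret / rcount)
```

View pics/s9.png

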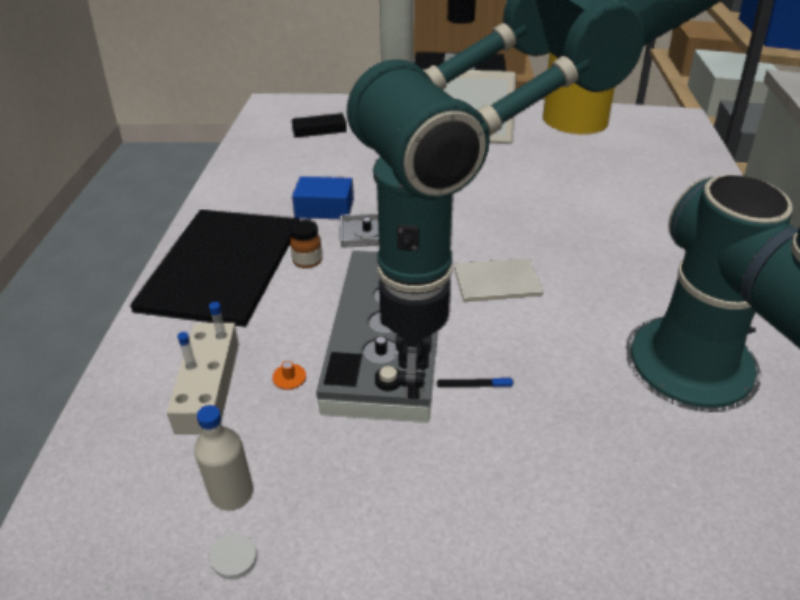

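The bench is clear of waiting discs, seat3's disc is at (380,350), the button is up at (388,376), and the bystanders haven't moved. Low-pixel tilt readings come from the arm blocking the view; the knob positions are unchanged from the earlier checks.

```bash
python3 -c "
from workcell import bot
print(bot.finish_job())"
```

```text
the job is handed in; nothing more can be done
None
```

I handed the job in at about 65 s: both finished discs are flat in the tray, all four waiting discs are seated flat, and the start button was pressed fully and came back up; no verdict came back, and the last flatness check was partly blocked by the arm.

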